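Hang a parts bin in the groove of a laboratory slatwall panel

ROBOT

A 7-joint arm with a two-finger parallel gripper is mounted at the origin on the work surface. World frame = base frame: x ahead of the robot, y to its left, z up, the work surface at z = 0. Lengths are in m, angles in rad, forces in N, time in s.
With the tool pointing down it reaches from about 0.35 to 0.9 m from the base axis. Payload 8.1 kg.
Tool frame: the origin (TCP) lies midway between the tips of the shut fingers; the grasp point (between the pads) lies 19 mm behind it; z points along the fingers, y is the line along which they close (so a half turn about z gives the same grasp; the last joint's range is limited). The gripper opens to 92 mm and grips with 3 to 60 N. Pads are 19 mm wide; open, the fingers measure 130 mm over their backs; the gripper's body (75 mm by 190 mm) begins 47 mm behind the grasp point.
Start: joints at [-1.273, 0.434, 0.025, 1.573, -0.012, 1.134, -0.075], TCP at [0.244, 0.575, 0.195] pointing down, gripper open.
Joint ranges: [-2.62, 2.62], [-0.44, 2.09], [-1.27, 1.32], [0.08, 2.57], [-1.32, 4.46], [0.12, 2], [-2.74, 2.74]. Speed limits (rad/s): [2.22, 2.22, 3.01, 3.01, 3.14, 3.14, 3.14].

INTERFACE

Orientations are given as a rotation vector (axis times angle).
In Python, from cell import arm gives the robot as it stands.
- The arm moves only by the tool carry_out, never from a script. Its arguments are lists of equal length, an entry for each row: "claw": the finger opening in cm, from 0 to 9.18; "delta_pos": the shift along the tool's x, y, z in cm, a list of three; "angular": the turn, a rotation vector about the tool's x, y, z in rad, a list of three. In form: {"claw": [claw, ...], "delta_pos": [[dx, dy, dz], ...], "angular": [[ax, ay, az], ...]}. A call has 1 to 20 rows; each row shifts and turns the commanded pose from where the row before left it, along the tool's axes as they then stand; what a row does not reach is not made up. A row lasts 1/10 s, in which the tool goes at most 50 mm and 8.59 degrees, less where a joint would pass 70% of its speed; a pose out of reach is approached as far as the arm can. A call with a gripper value outside its range is refused whole. The fingers move at their own pace and stop on an object; "force" is the grip in N (left out, the last holds). Time passes only in rows, so rows that do not move let the fingers close. It gives the time, the measured TCP pose, the force, the opening and the grip force at its end, in the units of the state.
- arm.observe(): the state, without advancing time (a new reading comes with each control period).
- arm.get_image(name): name is "side" or "top" or "wrist"; returns a dict with "frame" (384x512x3 uint8, red, green, blue), "mtx" (3x3 intrinsics, pixels), "dist" ([k1, k2, p1, p2, k3] as OpenCV has them; the pictures are not rectified), "T" (4x4, takes a point from camera to world coordinates). Camera axes: x right, y down, z forward; pixel columns grow to the right and rows downward; lengths in m; the calibration is good to about 2 mm. A picture is of the moment at which its call begins. There is no depth.
- arm.sign_off(): hands the job in; it is judged then, once.
Trained networks look in a picture, given as the dict that the camera call returned (one of the last four; its "shot" number tells which), for a name from the list of things; names that differ only in an ending like _2 or _b are one class to them, and where a whole thing is asked for, a point or a joint stands for the part that bears it (a point fixed in the world has none). Each returns a list of dicts, best first, with "conf" (0 to 1); they miss things now and then, are a little off and sometimes report something else, mostly with a low value. They report only what shows in the picture. A call takes as long as a camera call. They do not tell look-alikes from the thing itself.
- arm.look_for(label, picture): "centre" ([column, row] as shares, 0 to 1, of the picture: columns of its width, rows of its height, amid what is visible of it).
- arm.trace(label, picture): "region" (384x512 bool, what is visible of it) and "centre" ([column, row] as shares, 0 to 1, of the picture: columns of its width, rows of its height, amid what is visible of it).
- arm.place_of(label, picture): "centre" ([column, row] as shares, 0 to 1, of the picture: columns of its width, rows of its height: a listed point, or the origin of a listed thing).
The state is a dict: "clock": time; "joints": joint angles; "dq": joint speeds; "joint_efforts": joint torques, N m; "position": TCP position; "ee_rot": TCP orientation; "force": force on the tool from outside, world axes, zero at the start; "ft_torque": the same for the moment, N m; "width": opening from 0.0 (shut) to 1.0 (fully open); "gripper_force": force on a finger pad.
Only numpy, scipy, OpenCV 4.12 (cv2) and the standard library are available. Lean on these libraries where they do the work, as an engineer would, in place of code of your own. Each camera call takes 0.05 s, during which the arm holds its last target. There are 200 camera calls.

TASK

Hang the empty yellow parts bin in the upper groove of the white slatwall panel, centred under the yellow tag. With the front of the bin tilted up, work its hanger lip into the groove, then swing the bin down, still in the gripper and gently, without forcing anything against the panel, press it lightly home until it sits on the groove's edge, upright and flush with the panel, and only then let go. Do not touch the two bins already hanging, and leave everything else on the bench where it is.

Things in the scene. Friction and masses are not known exactly. Their poses are not given: they have to be found in the camera images.
- panel: White slatwall panel, 408 mm long, 185 high, 24 thick, upright on two steel feet, fixed. Origin on the bench in the plane of its front face, mid length; x into the panel, y along it, z up. Two grooves run its full length; their mouths in the front face are 11.5 mm high: upper one 140 to 151.5 mm above the bench, lower one 64 to 75.5 mm. 33.5 mm of slat face remain above the upper mouth.
- groove (a point): Point of the panel (same axes): bottom edge of the upper groove's mouth, at the front face, mid length, 140 mm above the bench. Groove section: slat lips above and below the mouth are 5 mm thick; behind them a T-slot, 12 mm deep, reaches 12 mm above and 8 mm below the mouth. Rigid, not springy.
- bin: Empty yellow plastic bin, loose: 110 mm deep (x), 60 wide (y), 60 high, walls 3, open top; the front 25 mm of the sides is only 40 high. About 0.13 kg. Origin at the centre of its underside; x from the low front to the back wall, z up. Grip it across its 60 mm sides, near the rim. Seated: axes parallel to the panel's, origin 83.5 mm above the bench and 55 mm in front of the panel.
- bin_heel (a point): Point of the bin at (55, 0, 56.5) mm: underside of the hanger's tongue where it leaves the back wall, mid width. The tongue, 3.5 mm thick and 52 wide, its top level with the bin's rim, stands 10.5 mm out behind the back wall. Seated, it lies on the bottom edge of the mouth, back wall flat on the panel, and this point coincides in height and depth with point groove.
- bin_lip (a point): Point of the bin at (63.75, 0, 72) mm: top centre of the upturned lip that ends the tongue. Lip 3.5 mm thick, rising 12 mm above the rim, 7 mm free between it and the plane of the back wall. 15.5 mm high over all, it passes the 11.5 mm mouth only with the bin's front tilted up some 45 to 60 degrees, with about 1 mm to spare; seated, it stands up behind the slat above.
- tag: Yellow tag, 50 mm wide, clipped over the panel's top edge, fixed, standing 2.5 mm proud of the slat face from 157 mm up to its top 187 mm above the bench; it marks the empty place, at either end or in the middle. Origin on the bench below it, in the plane of the panel's front face; axes as the panel's.
- blue_bin: Blue bin of the same shape, full of vials, hanging seated in the upper groove, fixed. Origin on the bench below it in the plane of the panel's front face; axes as the panel's. It covers 30 mm to each side of this origin and reaches 114 mm out from the panel. Places are about 105 mm apart.
- red_bin: Red bin of the same shape, full of tags, hanging seated in the upper groove, fixed; origin, axes and extent as for the blue bin.
- wash_bottle: Bystander: wash bottle, frosted, 62 mm across, 180 high with its spout; loose, to be left alone. Origin: centre of its underside.
- sieve: Bystander: brass sieve, 82 mm across, 48 high; loose, to be left alone. Origin: centre of its underside.
- tub_stack: Bystander: stack of tubs, frosted, 106 mm across, 158 high; loose, to be left alone. Origin: centre of its underside.
- jar: Bystander: jar, yellow label, 62 mm across, 75 high; loose, to be left alone. Origin: centre of its underside.
- scoop: Bystander: scoop, steel, 170 mm long, lying; loose, to be left alone. Origin: centre of its underside.
- cap: Bystander: white lid, 72 mm across, 12 high; loose, to be left alone. Origin: centre of its underside.
Not all that is in view belongs to the job. Leave any turquoise look-alike of the bin alone.

How it is judged:
By the outcome, as a careful person would: the job done as asked, in the order asked, and still so for the second after the job is handed in, with the robot touching nothing.
It also fails if it takes over 72 s, if anything falls off the work surface, if the arm or the gripper's body presses on something with over 40 N, if the wrist force passes 120 N, or if a joint passes its speed limit or range.

## Working session

There is one attempt and no reset: what is moved stays moved. The work goes in short steps, Python scripts to look and compute and a tool call to move; the robot and the scene stay as the last step left them, time stands still between calls to the robot, and variables do not carry over. Pictures are saved under pics/ and viewed, at most 10 in all, crops included, and the job is handed in when it is done.

Besides the shell and the picture viewer there is one more tool, called after "Request:" by a JSON object that holds its "fn" and its "kwargs", one argument or row to a line. carry_out: Moves the arm, as the interface text tells. Its arguments: {"type":"object","properties":{"claw":{"type":"array","items":{"type":"number"}},"delta_pos":{"type":"array","items":{"type":"array","items":{"type":"number"}}},"angular":{"type":"array","items":{"type":"array","items":{"type":"number"}}},"force":{"type":"number"}},"required":["claw","delta_pos","angular"]}

```bash
mkdir -p pics; cat > h.py <<'E'
import numpy as np, cv2
from cell import arm
from scipy.spatial.transform import Rotation as R
def px(p,c): return np.array([c[0]*512,c[1]*384])
def ray(p,uv):
    n=cv2.undistortPoints(np.array([[uv]],float),np.array(p["mtx"]),np.array(p["dist"]))[0,0]
    T=np.array(p["T"]); return T[:3,3],T[:3,:3]@np.array([n[0],n[1],1.])
def onz(p,uv,z):
    o,d=ray(p,uv); return o+d*(z-o[2])/d[2]
def proj(p,X):
    T=np.linalg.inv(np.array(p["T"])); X=np.atleast_2d(X)
    return cv2.projectPoints(X@T[:3,:3].T+T[:3,3],np.zeros(3),np.zeros(3),np.array(p["mtx"]),np.array(p["dist"]))[0][:,0]
def tri(rs):
    A=np.zeros((3,3));b=np.zeros(3)
    for o,d in rs:
        d=d/np.linalg.norm(d);M=np.eye(3)-np.outer(d,d);A+=M;b+=M@o
    return np.linalg.solve(A,b)
E
python3 - <<'E'
from h import *
s=arm.observe();print(s)
ims=[]
P={}
for n in ("side","top","wrist"):
    p=arm.get_image(n);P[n]=p;ims.append(p["frame"]);print(n,np.round(p["T"],3).tolist(),np.round(p["mtx"],1).tolist())
    for l in "panel groove bin bin_heel bin_lip tag blue_bin red_bin wash_bottle sieve tub_stack jar scoop cap".split():
        for d in arm.place_of(l,p)[:2]:
            u=px(p,d["centre"]);z={"groove":.14,"bin_heel":.0565,"bin_lip":.072}.get(l,0)
            print(n,l,round(d["conf"],2),u.round(1),onz(p,u,z).round(4))
cv2.imwrite("pics/side.png",cv2.cvtColor(cv2.resize(ims[0],(800,600)),4))
cv2.imwrite("pics/top.png",cv2.cvtColor(cv2.resize(ims[1],(800,600)),4))
E
```

```text
{'clock': 0.0, 'joints': array([-1.27260944,  0.43521917,  0.02496428,  1.57409862, -0.01159365,
        1.13398036, -0.07512954]), 'dq': array([ 0.00035633,  0.00248345, -0.00017395, -0.00052571, -0.00091353,
        0.00021835, -0.00066858]), 'joint_efforts': array([ 1.68607428e-03, -6.67834711e+01,  9.86409858e-01, -3.14460039e+01,
       -6.04011817e-02,  4.29612282e-02,  1.63073746e-04]), 'position': array([0.24367616, 0.57493562, 0.19384668]), 'ee_rot': array([-6.25452428e-01, -3.07853055e+00,  2.43700964e-03]), 'force': array([ 0.71852575, -0.22987207,  0.01049241]), 'ft_torque': array([-0.03570397,  0.00065528,  0.01817262]), 'gripper_force': 0.0, 'width': 1.0013533152038148}
side [[-0.993, -0.091, 0.075, 0.466], [-0.117, 0.664, -0.739, 0.656], [0.017, -0.742, -0.67, 0.782], [0.0, 0.0, 0.0, 1.0]] [[409.5, 0.0, 254.4], [0.0, 409.5, 191.4], [0.0, 0.0, 1.0]]
side panel 0.92 [223.5 344.9] [0.5617 0.2655 0.    ]
side panel 0.66 [279.3 216.7] [ 0.4761 -0.1146  0.    ]
side bin 0.92 [329.7 187.9] [ 0.3392 -0.2506  0.    ]
side bin 0.9 [281.3 216.7] [ 0.4708 -0.1154  0.    ]
side bin
[... 1304 characters left out ...]
 0.4687 -0.06    0.072 ]
top blue_bin 0.97 [143.4 186.2] [0.5789 0.2582 0.    ]
top red_bin 0.71 [140.7 226.5] [0.452  0.2587 0.    ]
top wash_bottle 0.6 [376.3 220.8] [ 0.4901 -0.4717  0.    ]
top sieve 0.81 [338.  170.1] [ 0.6467 -0.351   0.    ]
top tub_stack 0.63 [263.4 135.5] [ 0.7516 -0.1143  0.    ]
top jar 0.7 [303.1 150.5] [ 0.7064 -0.2404  0.    ]
top scoop 0.79 [330.7 221.9] [ 0.4833 -0.3283  0.    ]
top scoop 0.58 [375.4 218.4] [ 0.4976 -0.4688  0.    ]
top cap 0.69 [208.2 172.7] [0.627  0.0552 0.    ]
wrist [[0.389, 0.892, 0.232, 0.183], [0.921, -0.376, -0.098, 0.602], [-0.0, 0.252, -0.968, 0.385], [0.0, 0.0, 0.0, 1.0]] [[290.3, 0.0, 256.3], [0.0, 290.3, 193.0], [0.0, 0.0, 1.0]]
```

View pics/side.png

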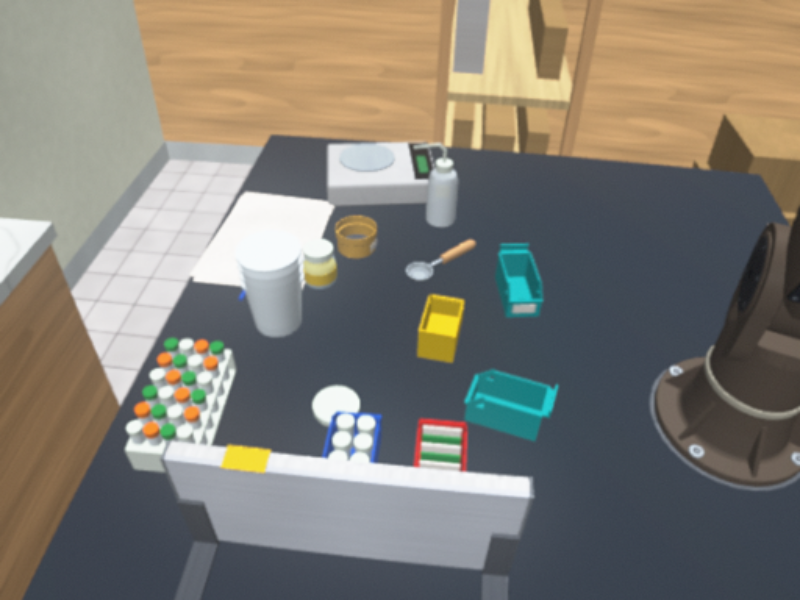

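View pics/top.png

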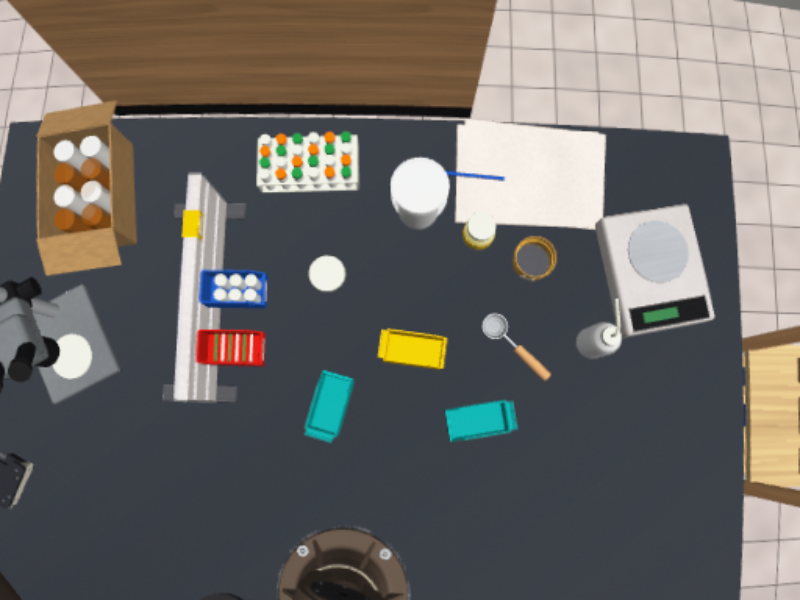

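The panel runs along world x at y≈0.26 and its front faces −y. The yellow tag is at the far (+x) end, around side px (245,458). The yellow bin is at about (0.475,−0.12) with its lip end towards the panel, and both turquoise look-alikes are separate from it. Next I rise, cross over the panel and look at the bin with the wrist camera.

```bash
cat >> h.py <<'E'
import json
def lean(a,yaw=0): # tool x->+Y, y->+X, body leans back to -y by a deg; yaw deg about Z
    a=np.radians(a);s,c=np.sin(a),np.cos(a)
    return R.from_euler('z',yaw,degrees=True)*R.from_matrix(np.array([[0,1,0],[c,0,s],[s,0,-c]]))
def plan(wps,start=None,nd=2):
    s=arm.observe(); p,r=(s["position"],R.from_rotvec(s["ee_rot"])) if start is None else start
    D=[];A=[]
    for P,Q,n in wps:
        p0,r0=p,r
        w=(r0.inv()*Q).as_rotvec()
        for i in range(1,n+1):
            t=p0+(np.array(P)-p0)*i/n; q=r0*R.from_rotvec(w*i/n)
            d=np.round(r.inv().apply(t-p)*100,nd); a=np.round((r.inv()*q).as_rotvec(),3)
            D.append(d.tolist());A.append(a.tolist())
            p=p+r.apply(d/100); r=r*R.from_rotvec(a)
    print(len(D),"max mm",max(np.linalg.norm(D,axis=1))*10,"max rad",max(np.linalg.norm(A,axis=1)).round(3),"end",p.round(4))
    print('"delta_pos":',json.dumps(D).replace(" ",""),'"angular":',json.dumps(A).replace(" ",""))
E
python3 - <<'E'
from h import *
s=arm.observe();p=s["position"];r=R.from_rotvec(s["ee_rot"])
plan([(p+[0,0,.13],r,4),((0.30,0.30,.325),lean(0),7),((0.475,-.12,.27),lean(30,0),9)],nd=1)
E
```

```text
20 max mm 51.16639522186412 max rad 0.168 end [ 0.4747 -0.1202  0.2697]
"delta_pos": [[0.0,0.0,-3.2],[0.0,0.0,-3.3],[0.0,0.0,-3.2],[0.0,0.0,-3.3],[-2.3,-3.3,-0.0],[-2.8,-2.9,-0.0],[-3.2,-2.4,-0.0],[-3.6,-1.8,-0.0],[-3.8,-1.2,-0.0],[-4.0,-0.5,-0.0],[-4.0,0.1,-0.0],[-4.7,1.9,0.6],[-4.7,2.0,0.3],[-4.7,1.9,0.1],[-4.7,2.0,-0.2],[-4.7,1.9,-0.5],[-4.6,2.0,-0.7],[-4.6,1.9,-1.1],[-4.5,2.0,-1.3],[-4.5,1.9,-1.5]] "angular": [[0.0,0.0,0.0],[0.0,0.0,0.0],[0.0,0.0,0.0],[0.0,0.0,0.0],[0.0,-0.0,0.167],[0.0,-0.0,0.167],[0.0,-0.0,0.167],[0.0,-0.0,0.168],[0.0,-0.0,0.167],[0.0,-0.0,0.167],[0.0,-0.0,0.167],[0.0,0.058,-0.0],[0.0,0.058,-0.0],[0.0,0.059,-0.0],[0.0,0.058,-0.0],[0.0,0.058,-0.0],[0.0,0.058,-0.0],[0.0,0.058,-0.0],[0.0,0.058,-0.0],[0.0,0.059,-0.0]]
```

```bash
python3 - <<'E'
from h import *
s=arm.observe();p=s["position"];r=R.from_rotvec(s["ee_rot"])
plan([(p+[0,0,.13],r,4),((0.30,0.30,.325),lean(0),13)],nd=1)
E
```

```text
17 max mm 33.0 max rad 0.09 end [0.3003 0.3004 0.3246]
"delta_pos": [[0.0,0.0,-3.2],[0.0,0.0,-3.3],[0.0,0.0,-3.2],[0.0,0.0,-3.3],[-1.2,-1.8,-0.0],[-1.4,-1.6,-0.0],[-1.5,-1.6,-0.0],[-1.7,-1.4,-0.0],[-1.8,-1.2,-0.0],[-1.8,-1.1,-0.0],[-2.0,-0.9,-0.0],[-2.0,-0.7,-0.0],[-2.1,-0.5,-0.0],[-2.2,-0.4,-0.0],[-2.1,-0.1,-0.0],[-2.2,0.0,-0.0],[-2.1,0.3,-0.0]] "angular": [[0.0,0.0,0.0],[0.0,0.0,0.0],[0.0,0.0,0.0],[0.0,0.0,0.0],[0.0,-0.0,0.09],[0.0,-0.0,0.09],[0.0,-0.0,0.09],[0.0,-0.0,0.09],[0.0,-0.0,0.09],[0.0,-0.0,0.09],[0.0,-0.0,0.09],[0.0,-0.0,0.09],[0.0,-0.0,0.09],[0.0,-0.0,0.09],[0.0,-0.0,0.09],[0.0,-0.0,0.09],[0.0,-0.0,0.09]]
```

Request:
{"fn": "carry_out", "kwargs": {
  "claw": [9.1, 9.1, 9.1, 9.1, 9.1, 9.1, 9.1, 9.1, 9.1, 9.1, 9.1, 9.1, 9.1, 9.1, 9.1, 9.1, 9.1],
  "delta_pos": [
    [0, 0, -3.2],
    [0, 0, -3.3],
    [0, 0, -3.2],
    [0, 0, -3.3],
    [-1.2, -1.8, 0],
    [-1.4, -1.6, 0],
    [-1.5, -1.6, 0],
    [-1.7, -1.4, 0],
    [-1.8, -1.2, 0],
    [-1.8, -1.1, 0],
    [-2, -0.9, 0],
    [-2, -0.7, 0],
    [-2.1, -0.5, 0],
    [-2.2, -0.4, 0],
    [-2.1, -0.1, 0],
    [-2.2, 0, 0],
    [-2.1, 0.3, 0]
  ],
  "angular": [
    [0, 0, 0],
    [0, 0, 0],
    [0, 0, 0],
    [0, 0, 0],
    [0, 0, 0.09],
    [0, 0, 0.09],
    [0, 0, 0.09],
    [0, 0, 0.09],
    [0, 0, 0.09],
    [0, 0, 0.09],
    [0, 0, 0.09],
    [0, 0, 0.09],
    [0, 0, 0.09],
    [0, 0, 0.09],
    [0, 0, 0.09],
    [0, 0, 0.09],
    [0, 0, 0.09]
  ]
}}

```text
clock: 3.95
position: [0.3003, 0.2994, 0.3248]
ee_rot: [-2.225, -2.217, -0.001]
force: [0.1, 0.0, -0.1]
width: 0.992
gripper_force: 0.0
```

```bash
python3 - <<'E'
from h import *
plan([((0.475,-.12,.27),lean(30,0),12)],nd=1)
E
```

```text
12 max mm 39.11521443121589 max rad 0.044 end [ 0.4754 -0.1198  0.2701]
"delta_pos": [[-3.5,1.5,0.5],[-3.5,1.4,0.3],[-3.5,1.5,0.1],[-3.5,1.5,0.0],[-3.5,1.4,-0.2],[-3.6,1.5,-0.3],[-3.4,1.5,-0.4],[-3.5,1.4,-0.7],[-3.5,1.5,-0.7],[-3.4,1.4,-0.9],[-3.3,1.5,-1.1],[-3.3,1.5,-1.2]] "angular": [[0.0,0.044,-0.0],[0.0,0.043,-0.001],[0.0,0.044,0.0],[0.0,0.043,-0.0],[0.0,0.044,-0.0],[0.001,0.044,-0.001],[-0.0,0.043,-0.0],[-0.0,0.044,-0.0],[-0.0,0.043,-0.001],[-0.0,0.044,-0.0],[0.0,0.044,-0.0],[0.0,0.043,-0.001]]
```

Request:
{"fn": "carry_out", "kwargs": {
  "claw": [9.1, 9.1, 9.1, 9.1, 9.1, 9.1, 9.1, 9.1, 9.1, 9.1, 9.1, 9.1, 9.1],
  "delta_pos": [
    [-3.5, 1.5, 0.5],
    [-3.5, 1.4, 0.3],
    [-3.5, 1.5, 0.1],
    [-3.5, 1.5, 0],
    [-3.5, 1.4, -0.2],
    [-3.6, 1.5, -0.3],
    [-3.4, 1.5, -0.4],
    [-3.5, 1.4, -0.7],
    [-3.5, 1.5, -0.7],
    [-3.4, 1.4, -0.9],
    [-3.3, 1.5, -1.1],
    [-3.3, 1.5, -1.2],
    [0, 0, 0]
  ],
  "angular": [
    [0, 0.044, 0],
    [0, 0.043, 0],
    [0, 0.044, 0],
    [0, 0.043, 0],
    [0, 0.044, 0],
    [0, 0.044, 0],
    [0, 0.043, 0],
    [0, 0.044, 0],
    [0, 0.043, 0],
    [0, 0.044, 0],
    [0, 0.044, 0],
    [0, 0.043, 0],
    [0, 0, 0]
  ]
}}

```text
clock: 5.25
position: [0.4717, -0.1169, 0.2693]
ee_rot: [-1.948, -1.921, -0.497]
force: [-0.8, 0.3, 0.5]
width: 0.989
gripper_force: 0.0
```

```bash
python3 - <<'E'
from h import *
s=arm.observe();print(s["joints"].round(2),s["position"].round(4))
rs={}
P={n:arm.get_image(n) for n in ("wrist","top","side")}
for n,p in P.items():
    for l,z in (("bin",0),("bin_heel",.0565),("bin_lip",.072)):
        for d in arm.place_of(l,p)[:3]:
            u=px(p,d["centre"]);print(n,l,round(d["conf"],2),u.round(1),onz(p,u,z).round(4))
cv2.imwrite("pics/w1.png",cv2.cvtColor(cv2.resize(P["wrist"]["frame"],(800,600)),4))
import pickle;pickle.dump(P,open("p1.pkl","wb"))
E
```

```text
[-0.22  0.45  1.04  1.74 -0.71  1.61  0.97] [ 0.4717 -0.1169  0.2693]
wrist bin 0.7 [251.2 250.6] [ 0.462  -0.1232  0.    ]
wrist bin_heel 0.83 [259.4 206.6] [ 0.4757 -0.0639  0.0565]
wrist bin_heel 0.57 [149.1 137.9] [0.3057 0.0471 0.0565]
wrist bin_lip 0.88 [260.9 200.7] [ 0.4779 -0.0588  0.072 ]
wrist bin_lip 0.61 [242.   45.5] [0.4508 0.2025 0.072 ]
top bin 0.91 [263.8 223.4] [ 0.4733 -0.1224  0.    ]
top bin 0.56 [213.7 260.6] [0.3554 0.0268 0.    ]
top bin_heel 0.85 [202.3 274.5] [0.3143 0.0529 0.0565]
top bin_heel 0.77 [244.6 216.5] [ 0.4873 -0.0648  0.0565]
top bin_lip 0.96 [239.9 220.2] [ 0.4746 -0.0521  0.072 ]
top bin_lip 0.59 [204.  280.5] [0.2978 0.0454 0.072 ]
side bin 0.94 [329.8 185.8] [ 0.3387 -0.2598  0.    ]
side bin 0.89 [322.1 266.3] [0.3622 0.0377 0.    ]
side bin 0.71 [281.1 214.9] [ 0.4718 -0.1221  0.    ]
side bin_heel 0.95 [326.8 160.8] [ 0.3543 -0.304   0.0565]
side bin_heel 0.91 [278.5 216.1] [ 0.4776 -0.0607  0.0565]
side bin_heel 0.9 [347.2 255.4] [0.3123 0.0441 0.0565]
side bin_lip 0.94 [278.3 212.8] [ 0.4785 -0.0566  0.072 ]
side bin_lip 0.86 [331.1 154.6] [ 0.3436 -0.3151  0.072 ]
side bin_lip 0.57 [358.1 255.9] [0.2911 0.0557 0.072 ]
```

View pics/w1.png

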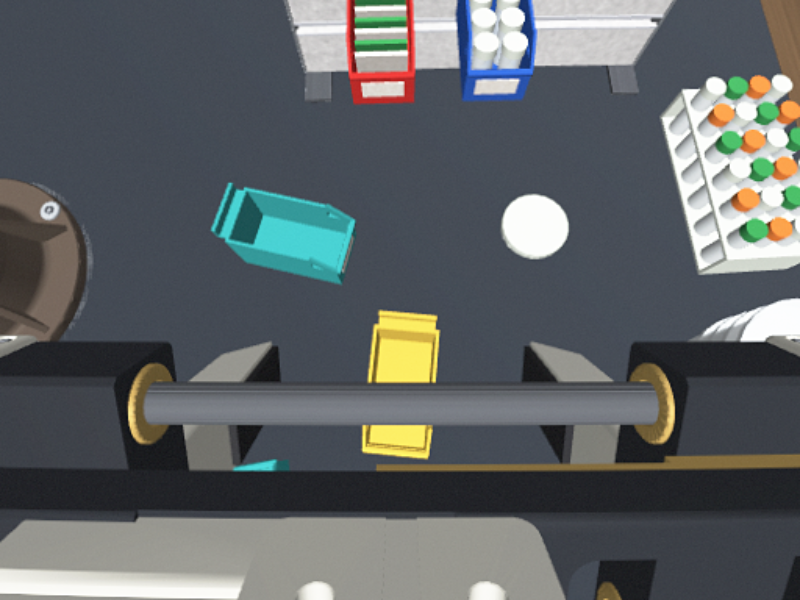

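```bash
cat > fit.py <<'E'
from h import *
from scipy.optimize import minimize
def parts():
    b=lambda x0,x1,y,z0,z1:np.array([[x,s*y,z] for x in(x0,x1) for s in(-1,1) for z in(z0,z1)])/1e3
    return [b(-55,55,30,0,40),b(-30,55,30,0,60),b(55,65.5,26,56.5,60),b(62,65.5,26,56.5,72)]
PARTS=parts()
def render(p,x,rot):
    m=np.zeros((384*2,512*2),np.uint8)
    for q in PARTS:
        uv=proj(p,rot.apply(q)+x)*2+.5
        cv2.fillConvexPoly(m,cv2.convexHull(np.round(uv*16).astype(np.int32)),255,shift=4)
    return cv2.resize(m,(512,384),interpolation=cv2.INTER_AREA)/255.
def yellow(p,box=None):
    h=cv2.cvtColor(p["frame"],cv2.COLOR_RGB2HSV);m=((h[...,0]>22)&(h[...,0]<34)&(h[...,1]>140)&(h[...,2]>50))
    return m
E
python3 - <<'E'
from fit import *
import pickle
P=pickle.load(open("p1.pkl","rb"))
M={}
for n in("top","side"):
    m=yellow(P[n]); w=np.zeros_like(m); c=proj(P[n],[.474,-.12,.03])[0].astype(int); w[c[1]-40:c[1]+40,c[0]-40:c[0]+40]=1
    M[n]=(m&w).astype(float); print(n,M[n].sum(),c)
def cost(v,ns):
    return sum(np.abs(render(P[n],[v[0]/1e3,v[1]/1e3,0],R.from_euler('z',v[2],degrees=True))-M[n]).sum()/M[n].sum() for n in ns)
for ns in(("top",),("side",),("top","side")):
    r=min((minimize(cost,[474,-121,a],(ns,),method="Nelder-Mead",options=dict(initial_simplex=[[474,-121,a],[480,-121,a],[474,-115,a],[474,-121,a+6]])) for a in(84,92)),key=lambda r:r.fun);print(ns,r.x.round(1),round(r.fun,3))
E
```

```text
top 723.0 [263 222]
side 1003.0 [280 207]
('top',) [ 472.2 -123.    84.5] 0.246
('side',) [ 471.1 -124.4   84.7] 0.044
('top', 'side') [ 471.7 -123.5   84.3] 0.298
```

```bash
python3 - <<'E'
from h import *
Q=lean(25,-5.5); g=np.array([.4715,-.124,.048]); t=g+Q.apply([0,0,.019])
pre=t-Q.apply([0,0,.09]); print(pre,t)
plan([(pre,Q,8)],nd=2)
E
```

```text
[ 0.46862406 -0.15386776  0.11234785] [ 0.47226962 -0.11600722  0.03078015]
8 max mm 20.869595108674247 max rad 0.016 end [ 0.4686 -0.1538  0.1123]
"delta_pos": [[-1.48,-0.04,1.47],[-1.46,-0.03,1.48],[-1.45,-0.03,1.49],[-1.44,-0.02,1.51],[-1.43,-0.01,1.52],[-1.41,-0.0,1.53],[-1.39,-0.0,1.55],[-1.38,0.0,1.56]] "angular": [[-0.006,-0.009,0.011],[-0.006,-0.01,0.01],[-0.006,-0.009,0.011],[-0.006,-0.009,0.011],[-0.005,-0.01,0.01],[-0.006,-0.009,0.011],[-0.006,-0.01,0.011],[-0.006,-0.009,0.011]]
```

Request:
{"fn": "carry_out", "kwargs": {
  "claw": [9.1, 9.1, 9.1, 9.1, 9.1, 9.1, 9.1, 9.1, 9.1],
  "delta_pos": [
    [-1.48, -0.04, 1.47],
    [-1.46, -0.03, 1.48],
    [-1.45, -0.03, 1.49],
    [-1.44, -0.02, 1.51],
    [-1.43, -0.01, 1.52],
    [-1.41, 0, 1.53],
    [-1.39, 0, 1.55],
    [-1.38, 0, 1.56],
    [0, 0, 0]
  ],
  "angular": [
    [-0.006, -0.009, 0.011],
    [-0.006, -0.01, 0.01],
    [-0.006, -0.009, 0.011],
    [-0.006, -0.009, 0.011],
    [-0.005, -0.01, 0.01],
    [-0.006, -0.009, 0.011],
    [-0.006, -0.01, 0.011],
    [-0.006, -0.009, 0.011],
    [0, 0, 0]
  ]
}}

```text
clock: 6.75
position: [0.4673, -0.1541, 0.1104]
ee_rot: [-2.083, -1.886, -0.458]
force: [0.5, 0.2, 0.8]
width: 0.989
gripper_force: 0.0
```

```bash
python3 - <<'E'
from h import *
s=arm.observe();print(s["joints"].round(2),s["position"].round(4))
Q=lean(25,-5.5); g=np.array([.4715,-.124,.048]); t=g+Q.apply([0,0,.019])
plan([(t,Q,6)],nd=2)
p=arm.get_image("wrist")
for l,z in (("bin",0),("bin_heel",.0565),("bin_lip",.072)):
    for d in arm.place_of(l,p)[:1]:
        u=px(p,d["centre"]);print(l,round(d["conf"],2),u.round(1),onz(p,u,z).round(4))
B=R.from_euler('z',84.5,degrees=True);o=np.array([.4715,-.124,0])
pts=o+B.apply(np.array([[-30,-30,60],[-30,30,60],[55,-30,60],[55,30,60],[-55,-30,40],[-55,30,40],[63.75,-26,72],[63.75,26,72],[0,-30,60],[0,30,60]])/1e3)
f=cv2.resize(p["frame"],(1024,768))
for u in proj(p,pts): cv2.circle(f,tuple((u*2).astype(int)),3,(255,0,0),1)
cv2.imwrite("pics/w2.png",cv2.cvtColor(f[150:750,120:920],4))
E
```

```text
[-0.12  0.63  0.97  1.93 -0.86  1.33  1.17] [ 0.4673 -0.1541  0.1104]
6 max mm 14.802702455970667 max rad 0.001 end [ 0.4722 -0.1159  0.0308]
"delta_pos": [[0.02,0.03,1.47],[0.02,0.02,1.48],[0.02,0.03,1.47],[0.02,0.02,1.47],[0.02,0.02,1.47],[0.02,0.02,1.48]] "angular": [[-0.0,-0.0,-0.001],[-0.001,-0.0,-0.0],[-0.0,-0.0,-0.001],[-0.001,-0.0,-0.001],[-0.0,-0.0,-0.0],[-0.001,-0.0,-0.001]]
bin 0.86 [253.2 199.1] [ 0.4672 -0.1223  0.    ]
bin_heel 0.83 [256.2 130. ] [ 0.4762 -0.0669  0.0565]
bin_lip 0.57 [64.3 29. ] [0.3019 0.0486 0.072 ]
```

View pics/w2.png

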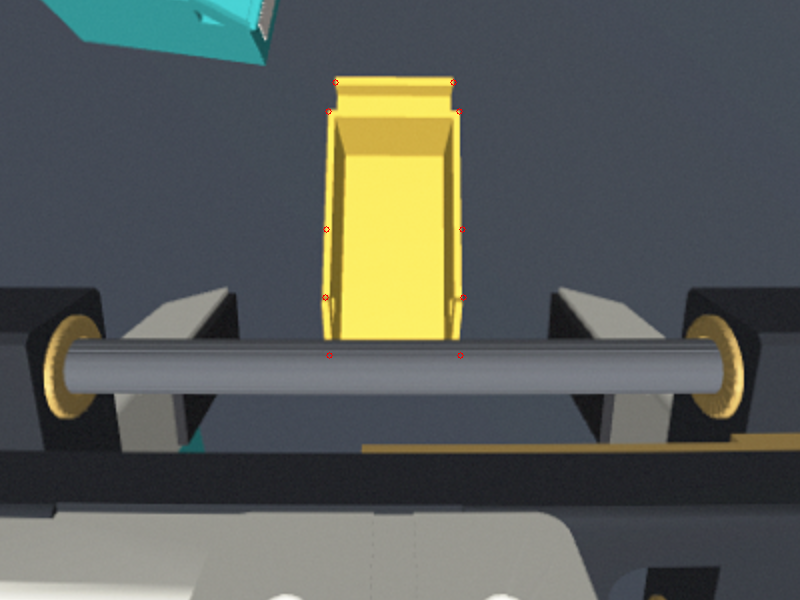

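The predicted rim corners, about (328,112) to (459,112) and down to (325,297), lie on the yellow bin's rim in the picture. The bin pose is good, so I descend and grip.

Request:
{"fn": "carry_out", "kwargs": {
  "claw": [9.1, 9.1, 9.1, 9.1, 9.1, 9.1, 9.1, 5.0, 5.0, 5.0, 5.0, 5.0, 5.0, 5.0, 5.0],
  "delta_pos": [
    [0.02, 0.03, 1.47],
    [0.02, 0.02, 1.48],
    [0.02, 0.03, 1.47],
    [0.02, 0.02, 1.47],
    [0.02, 0.02, 1.47],
    [0.02, 0.02, 1.48],
    [0, 0, 0],
    [0, 0, 0],
    [0, 0, 0],
    [0, 0, 0],
    [0, 0, 0],
    [0, 0, 0],
    [0, 0, 0],
    [0, 0, 0],
    [0, 0, 0]
  ],
  "angular": [
    [0, 0, 0],
    [0, 0, 0],
    [0, 0, 0],
    [0, 0, 0],
    [0, 0, 0],
    [0, 0, 0],
    [0, 0, 0],
    [0, 0, 0],
    [0, 0, 0],
    [0, 0, 0],
    [0, 0, 0],
    [0, 0, 0],
    [0, 0, 0],
    [0, 0, 0],
    [0, 0, 0]
  ],
  "force": 20
}}

```text
clock: 8.45
position: [0.4736, -0.1168, 0.0325]
ee_rot: [-2.084, -1.889, -0.461]
force: [-0.9, -0.3, 3.2]
width: 0.61
gripper_force: 20.0
```

```bash
python3 - <<'E'
from h import *
s=arm.observe();print({k:np.round(s[k],3) for k in("position","force","ft_torque","gripper_force","width","joints")})
Q=R.from_rotvec(s["ee_rot"]);print((lean(25,-5.5).inv()*Q).as_rotvec().round(4))
p=s["position"]
plan([(p+[0,0,.20],Q,6),((.58,.06,.23),lean(25,0),6)],nd=2)
E
```

```text
{'position': array([ 0.474, -0.117,  0.032]), 'force': array([-0.888, -0.315,  3.246]), 'ft_torque': array([-0.498,  0.194,  0.033]), 'gripper_force': np.float64(20.011), 'width': np.float64(0.61), 'joints': array([-0.133,  0.721,  0.887,  2.029, -0.994,  1.194,  1.254])}
[-0.0004 -0.0006  0.0022]
12 max mm 34.42804089692005 max rad 0.017 end [0.58 0.06 0.23]
"delta_pos": [[1.41,-0.0,-3.02],[1.4,-0.0,-3.02],[1.41,-0.01,-3.03],[1.41,0.0,-3.02],[1.4,-0.0,-3.02],[1.41,-0.0,-3.02],[2.8,1.48,1.35],[2.78,1.52,1.34],[2.75,1.58,1.32],[2.73,1.63,1.32],[2.7,1.68,1.3],[2.68,1.72,1.3]] "angular": [[0.0,0.0,0.0],[0.0,0.0,0.0],[0.0,0.0,0.0],[0.0,0.0,0.0],[0.0,0.0,0.0],[0.0,0.0,0.0],[0.007,0.0,-0.015],[0.007,0.0,-0.015],[0.006,0.0,-0.015],[0.007,0.0,-0.015],[0.007,0.001,-0.014],[0.007,-0.0,-0.015]]
```

Request:
{"fn": "carry_out", "kwargs": {
  "claw": [5, 5, 5, 5, 5, 5, 5, 5, 5, 5, 5, 5, 5, 5, 5],
  "delta_pos": [
    [0.21, 0, -0.45],
    [0.63, 0, -1.36],
    [1.41, 0, -3.02],
    [1.41, 0, -3.02],
    [1.41, 0, -3.02],
    [1.41, 0, -3.02],
    [1.41, 0, -3.02],
    [0.4, 0, -0.9],
    [2.8, 1.48, 1.35],
    [2.78, 1.8, 1.34],
    [2.75, 2.1, 1.32],
    [2.73, 2.4, 1.32],
    [2.7, 2.6, 1.3],
    [2.68, 2.8, 1.3],
    [0, 0, 0]
  ],
  "angular": [
    [0, 0, 0],
    [0, 0, 0],
    [0, 0, 0],
    [0, 0, 0],
    [0, 0, 0],
    [0, 0, 0],
    [0, 0, 0],
    [0, 0, 0],
    [0.007, 0, -0.015],
    [0.007, 0, -0.015],
    [0.007, 0, -0.015],
    [0.007, 0, -0.015],
    [0.007, 0, -0.015],
    [0.007, 0, -0.015],
    [0, 0, 0]
  ],
  "force": 35
}}

```text
clock: 9.95
position: [0.6173, 0.0652, 0.2249]
ee_rot: [-1.967, -1.988, -0.435]
force: [-1.0, 0.7, -1.6]
width: 0.58
gripper_force: 35.0
```

```bash
python3 - <<'E'
from h import *
import pickle
s=arm.observe();print({k:np.round(s[k],3) for k in("position","force","ft_torque","gripper_force","width","joints")})
Q=R.from_rotvec(s["ee_rot"]);print((lean(25,0).inv()*Q).as_rotvec().round(4))
P={n:arm.get_image(n) for n in ("wrist","top","side")}
for n,p in P.items():
    for l,z in (("panel",0),("groove",.14),("tag",0),("blue_bin",0),("red_bin",0),("bin_heel",.25),("bin_lip",.27),("bin",.2)):
        for d in arm.place_of(l,p)[:1]:
            u=px(p,d["centre"]);print(n,l,round(d["conf"],2),u.round(1),onz(p,u,z).round(4))
pickle.dump((P,s),open("p2.pkl","wb"))
cv2.imwrite("pics/w3.png",cv2.cvtColor(cv2.resize(P["wrist"]["frame"],(800,600)),4))
E
```

```text
{'position': array([0.617, 0.065, 0.225]), 'force': array([-0.99 ,  0.662, -1.649]), 'ft_torque': array([-0.585,  0.075,  0.   ]), 'gripper_force': np.float64(34.994), 'width': np.float64(0.58), 'joints': array([-0.521,  0.593,  0.977,  1.624, -0.883,  1.465,  0.664])}
[ 0.0064  0.0012 -0.0088]
wrist panel 0.45 [152.3 107.6] [0.4498 0.261  0.    ]
wrist groove 0.95 [206.2  48.6] [0.5596 0.2618 0.14  ]
wrist blue_bin 0.73 [224.6 105.9] [0.5649 0.2647 0.    ]
wrist red_bin 0.71 [154.2 108.5] [0.453  0.2594 0.    ]
wrist bin_heel 0.98 [257.4 139.1] [0.6181 0.1137 0.25  ]
wrist bin_lip 0.86 [255.3 119.7] [0.6168 0.1177 0.27  ]
wrist bin 0.78 [252.9 235.8] [0.6154 0.0543 0.2   ]
top groove 0.81 [127.9 183.3] [0.563  0.2651 0.14  ]
top blue_bin 0.78 [142.6 191.6] [0.5616 0.2597 0.    ]
top red_bin 0.42 [142.5 227.2] [0.45   0.2529 0.    ]
top bin_heel 0.85 [179.3 156. ] [0.6185 0.1011 0.25  ]
top bin_lip 0.92 [330.  264.2] [ 0.3555 -0.2821  0.27  ]
top bin 0.89 [202. 161.] [0.6181 0.0489 0.2   ]
side panel 0.72 [227.2 345.6] [0.5541 0.266  0.    ]
side groove 0.56 [221.3 306.5] [0.561  0.2627 0.14  ]
side red_bin 0.32 [282.3 140.1] [ 0.4916 -0.4714  0.    ]
side bin_heel 0.93 [327.7 160.9] [ 0.3822 -0.0478  0.25  ]
side bin_lip 0.91 [328.5 153.4] [ 0.3831 -0.0475  0.27  ]
side bin 0.8 [327.4 188.8] [ 0.3765 -0.0149  0.2   ]
```

View pics/w3.png

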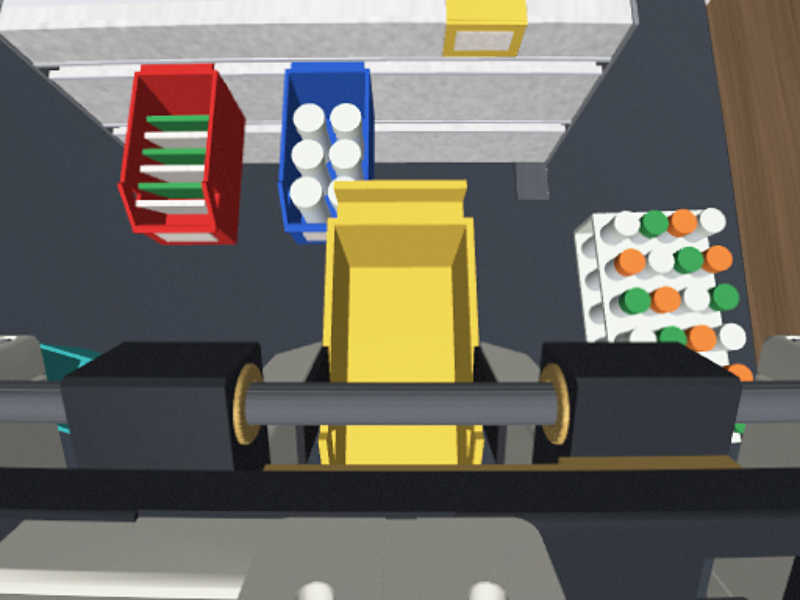

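```bash
cat >> h.py <<'E'
TB=None
def binpts():
    return np.array([[-30,-30,60],[-30,30,60],[55,-30,60],[55,30,60],[62,-26,72],[62,26,72],[65.5,-26,72],[65.5,26,72],[62,-26,60],[62,26,60],[52,-27,60],[52,27,60]])/1e3
def panelpts(x,y,yaw,ys=(-.204,.204)):
    # panel axes: x->+Y, y->-X
    B=R.from_matrix(np.array([[0,-1,0],[1,0,0],[0,0,1.]]));B=R.from_euler('z',yaw,degrees=True)*B
    return lambda q:B.apply(np.atleast_2d(q))+[x,y,0]
E
python3 - <<'E'
from h import *
import pickle
P,s=pickle.load(open("p2.pkl","rb"));p=P["wrist"]
Q=R.from_rotvec(s["ee_rot"]);print(Q.as_matrix().round(3).tolist(), (R.from_matrix(np.array(p["T"])[:3,:3]).inv()*Q).as_rotvec())
# bin rot when gripped: tool lean25,yaw-5.5 <-> bin yaw 84.5
B=Q*lean(25,0).inv()*R.from_euler('z',90,degrees=True)
g=s["position"]-Q.apply([0,0,.019]); o=g-B.apply([-.0008,0,.0497]); print("bin",o,B.as_euler('ZYX',degrees=True))
F=panelpts(.5605,.262,0)
f=cv2.resize(p["frame"][0:240,190:510],(800,600),interpolation=cv2.INTER_CUBIC)
def dr(X,c):
    for u in proj(p,X): cv2.circle(f,tuple(((u-[190,0])*2.5+1).astype(int)),3,c,1)
dr(o+B.apply(binpts()),(255,0,0))
yy=np.linspace(-.2,.1,7)
for z in(.185,.1515,.14,.0755,.064,.0): dr(F([[0,a,z] for a in yy]),(0,0,255))
dr(F([[0,-.204,z] for z in(.185,.15,.14,.1)]),(0,160,0))
dr(F([[-.0025,-.105+a,z] for a in(-.025,.025) for z in(.157,.187)]),(255,0,255))
cv2.imwrite("pics/w4.png",cv2.cvtColor(f,4))
E
```

```text
[[-0.009, 1.0, -0.006], [0.906, 0.011, 0.424], [0.424, -0.002, -0.906]] [ 0.19937129  0.19984333 -1.56009123]
bin [0.61727194 0.05805737 0.19244698] [ 9.06099445e+01 -6.66020398e-02  1.19548704e-01]
```

View pics/w4.png

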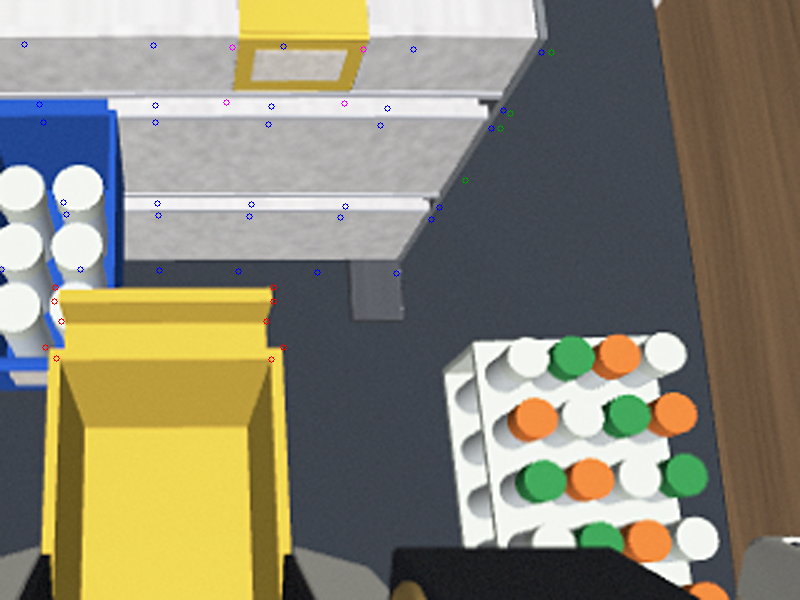

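```bash
python3 - <<'E'
from h import *
import pickle
from scipy.optimize import least_squares
P,s=pickle.load(open("p2.pkl","rb"));p=P["wrist"]
g=cv2.GaussianBlur(cv2.cvtColor(p["frame"],cv2.COLOR_RGB2GRAY).astype(float),(0,0),.6)
pred=lambda v,q:proj(p,panelpts(v[0],v[1],v[3])(q)+[0,0,v[2]])
def edge(c,r0,r1,sign):
    pr=g[r0:r1,c-3:c+4].mean(1);d=np.diff(pr)*sign;i=int(np.argmax(d))
    if 0<i<len(d)-1:
        a,b,e=d[i-1:i+2];o=.5*(a-e)/(a-2*b+e) if a-2*b+e else 0
    else:o=0
    return r0+i+.5+o,d[i]
# (z, approx orig row, sign)
obs=[]
for z,row,sg in((.185,15,-1),(.14,46,-1),(.064,84,-1),(0.0,104,-1)):
    for c in (245,255,265,275,342,350,358,366,374):
        if z==.185 and 281<c<340: continue
        if z<.1 and c>352: continue
        r,d=edge(c,row-4,row+5,sg); obs.append((z,c,r,d))
    print(z,[(o[1],round(o[2],2),round(o[3])) for o in obs if o[0]==z])
O=np.array(obs)
def res(v,free_z):
    out=[]
    vv=[.5605,v[0],v[1] if free_z else 0,v[2]]
    for z,c,r,d in obs:
        # point on line at column c
        a=pred(vv,[[0,-.2,z],[0,.05,z]]);t=(c-a[1,0])/(a[0,0]-a[1,0])
        q=pred(vv,[0,.05-.25*t,z])[0]; t2=.05-.25*t+(q[0]-c)*.0  # near-linear
        out.append(q[1]-r)
    return out
for fz in(0,1):
    r=least_squares(res,[.262,0,0],args=(fz,),loss="soft_l1",f_scale=.5,x_scale=[.001,.001,.1]);print(fz,r.x.round(4),np.sqrt(np.mean(np.array(res(r.x,fz))**2)))
    e=np.array(res(r.x,fz));print({z:e[O[:,0]==z].round(2).tolist() for z in(.185,.14,.064,0.)})
E
```

```text
0.185 [(245, np.float64(13.9), 25), (255, np.float64(13.86), 27), (265, np.float64(14.0), 27), (275, np.float64(13.98), 26), (342, np.float64(14.28), 35), (350, np.float64(13.7), 35), (358, np.float64(13.72), 34), (366, np.float64(13.94), 27), (374, np.float64(14.24), 31)]
0.14 [(245, np.float64(46.19), 35), (255, np.float64(46.15), 33), (265, np.float64(46.21), 34), (275, np.float64(46.2), 34), (342, np.float64(46.05), 32), (350, np.float64(46.12), 32), (358, np.float64(46.24), 34), (366, np.float64(46.27), 33), (374, np.float64(46.4), 33)]
0.064 [(245, np.float64(83.48), 38), (255, np.float64(83.39), 48), (265, np.float64(83.41), 48), (275, np.float64(83.4), 49), (342, np.float64(83.45), 37), (350, np.float64(83.5), 35)]
0.0 [(245, np.float64(103.5), 61), (255, np.float64(103.51), 59), (265, np.float64(103.42), 73), (275, np.float64(103.43), 72), (342, np.float64(103.36), 47), (350, np.float64(103.17), 18)]
0 [0.2653 0.     0.861 ] 0.9681346652581712
{0.185: [0.32, 0.31, 0.13, 0.14, 0.0, 0.63, 0.68, 0.53, 0.31], 0.14: [-0.54, -0.55, -0.64, -0.66, -0.42, -0.44, -0.51, -0.49, -0.56], 0.064: [-0.3, -0.26, -0.32, -0.33, -0.37, -0.4], 0.0: [1.94, 1.9, 1.95, 1.92, 1.95, 2.16]}
1 [2.651e-01 2.000e-04 8.609e-01] 0.9798108418163916
{0.185: [0.3, 0.29, 0.11, 0.11, -0.02, 0.61, 0.66, 0.51, 0.29], 0.14: [-0.53, -0.54, -0.63, -0.65, -0.41, -0.44, -0.51, -0.48, -0.55], 0.064: [-0.27, -0.23, -0.28, -0.3, -0.33, -0.36], 0.0: [1.99, 1.94, 2.0, 1.96, 2.0, 2.2]}
```

```bash
python3 - <<'E'
from h import *
import pickle
from scipy.optimize import least_squares
P,s=pickle.load(open("p2.pkl","rb"));p=P["wrist"]
obs=[(z,c,r) for z,L in((.185,[(245,13.9),(265,13.95),(350,13.8),(366,14)]),(.14,[(245,46.19),(265,46.2),(342,46.05),(358,46.24),(374,46.4)]),(.064,[(245,83.45),(275,83.4),(346,83.48)])) for c,r in L]
pred=lambda v,q:proj(p,panelpts(v[0],v[1],v[3])(q)+[0,0,v[2]])
def rows(vv,z,c):
    yy=np.linspace(-.21,.1,9);a=pred(vv,[[0,y,z] for y in yy]);return np.interp(c,a[::-1,0],a[::-1,1]) if a[0,0]>a[-1,0] else np.interp(c,a[:,0],a[:,1])
for fz in(0,1):
    res=lambda v:[rows([.5605,v[0],v[1]*fz,v[2]],z,c)-r for z,c,r in obs]
    r=least_squares(res,[.264,0,.5],x_scale=[.001,.001,.1]);print(r.x.round(4),np.round(r.fun,2))
v=[.5605,.265,0,.5]
# x: right end front vertical edge and tag
f=p["frame"]
h=cv2.cvtColor(f,cv2.COLOR_RGB2HSV);y=(h[...,0]>18)&(h[...,0]<36)&(h[...,1]>120)
for r in(24,28,32): 
    c=np.where(y[r,260:360])[0]+260;print(r,c.min(),c.max())
g=cv2.cvtColor(f,cv2.COLOR_RGB2GRAY).astype(int)
for r in (20,25,30,55,60,65,70): print(r,g[r,365:410].tolist())
E
```

```text
[0.2651 0.     0.8493] [ 0.48  0.35  0.71  0.65 -0.4  -0.49 -0.26 -0.37 -0.4  -0.17 -0.21 -0.26]
[0.2621 0.0038 0.8563] [ 0.11 -0.03  0.33  0.27 -0.3  -0.39 -0.17 -0.28 -0.31  0.32  0.27  0.22]
24 285 333
28 284 332
32 284 331
20 [177, 173, 172, 175, 180, 178, 174, 172, 173, 177, 180, 183, 182, 178, 178, 176, 172, 171, 170, 172, 175, 178, 178, 177, 172, 175, 173, 174, 172, 171, 171, 171, 167, 169, 171, 163, 119, 101, 104, 105, 84, 71, 70, 72, 72]
25 [181, 180, 183, 180, 180, 176, 175, 173, 172, 172, 172, 172, 175, 173, 173, 174, 175, 178, 178, 178, 180, 177, 173, 170, 167, 166, 168, 171, 176, 178, 175, 172, 160, 126, 101, 103, 99, 79, 71, 70, 71, 71, 70, 72, 68]
30 [180, 178, 179, 177, 174, 172, 173, 172, 174, 169, 166, 166, 163, 167, 162, 160, 161, 166, 169, 167, 166, 169, 174, 175, 175, 179, 175, 174, 179, 161, 113, 100, 102, 95, 78, 69, 71, 73, 72, 69, 70, 72, 70, 71, 69]
55 [170, 168, 167, 166, 168, 170, 168, 170, 173, 177, 176, 177, 174, 172, 132, 97, 103, 86, 74, 69, 69, 70, 67, 70, 71, 70, 71, 72, 71, 69, 71, 68, 70, 73, 71, 67, 68, 68, 68, 69, 70, 71, 70, 69, 72]
60 [178, 176, 179, 178, 176, 176, 178, 179, 177, 174, 161, 120, 101, 107, 87, 64, 69, 68, 70, 69, 69, 69, 67, 70, 68, 69, 71, 69, 68, 69, 73, 70, 70, 69, 72, 69, 69, 71, 69, 68, 72, 72, 70, 67, 66]
65 [166, 171, 174, 176, 177, 174, 175, 159, 106, 104, 101, 88, 69, 71, 70, 70, 70, 70, 69, 72, 72, 70, 70, 69, 71, 70, 72, 70, 71, 68, 71, 69, 69, 73, 70, 71, 70, 70, 71, 70, 72, 70, 69, 68, 72]
70 [169, 167, 171, 173, 153, 106, 103, 93, 75, 67, 71, 68, 72, 69, 68, 67, 69, 71, 71, 69, 70, 71, 70, 71, 68, 70, 71, 69, 67, 69, 71, 70, 71, 67, 70, 67, 71, 69, 68, 70, 71, 67, 69, 69, 70]
```

```bash
python3 - <<'E'
from h import *
import pickle
from scipy.optimize import brentq
P,s=pickle.load(open("p2.pkl","rb"));p=P["wrist"]
def X(v,u,x=0):  # intersect ray with panel plane x offset -> panel (y,z)
    o,d=ray(p,u);F=panelpts(0.5605,v[0],v[2]);q0=F([x,0,0])[0]+[0,0,v[1]];n=F([1,0,0])[0]-F([0,0,0])[0]
    t=((q0-o)@n)/(d@n);w=o+d*t-q0;e=F([0,1,0])[0]-F([0,0,0])[0];return w@e,w[2]
for v in((.2651,0,.85),(.2621,.0038,.85)):
    print(v)
    print("end",[np.round(np.array(X(v,u))*1e3,1).tolist() for u in((400.7,20),(397.8,25),(394.5,30),(379.3,55),(375.7,60),(372.6,65),(369.2,70))])
    print("tag",[np.round(np.array(X(v,u,-.0025))*1e3,1).tolist() for u in((284.6,24),(333.4,24),(283.6,28),(332.4,28),(283.5,32),(331.5,32))])
# top camera: panel top front edge
p=P["top"];g=cv2.GaussianBlur(cv2.cvtColor(p["frame"],cv2.COLOR_RGB2GRAY).astype(float),(0,0),.7)
pr=proj(p,panelpts(.5605,.265,.85)([[0,a,.185] for a in(-.19,-.15,.05,.1,.15,.19)]+[[.024,a,.185] for a in(-.19,-.15,.05,.1,.15,.19)]));print(pr.round(1).tolist())
for i in range(6):
    r=int(round(pr[i,1]));c=int(pr[i,0]);print(r,c-18,g[r-1:r+2,c-18:c+14].mean(0).round().astype(int).tolist())
E
```

```text
(0.2651, 0, 0.85)
end [[-198.2, 178.7], [-198.5, 172.0], [-198.3, 164.9], [-199.0, 124.4], [-198.5, 115.1], [-198.6, 105.2], [-198.3, 94.7]]
tag [[-83.1, 175.3], [-131.8, 175.4], [-82.6, 169.8], [-132.1, 170.0], [-83.0, 164.2], [-132.6, 164.3]]
(0.2621, 0.0038, 0.85)
end [[-196.3, 178.3], [-196.5, 171.6], [-196.4, 164.7], [-197.1, 124.8], [-196.6, 115.5], [-196.7, 105.8], [-196.4, 95.5]]
tag [[-82.8, 174.9], [-130.7, 175.1], [-82.2, 169.6], [-131.1, 169.7], [-82.6, 164.0], [-131.6, 164.1]]
[[127.7, 114.6], [126.7, 128.3], [122.0, 199.5], [121.0, 217.9], [120.1, 236.5], [119.4, 251.5], [119.4, 114.7], [118.3, 128.3], [113.4, 199.4], [112.4, 217.8], [111.4, 236.3], [110.7, 251.3]]
115 109 [71, 71, 71, 71, 71, 71, 71, 71, 71, 73, 101, 175, 221, 233, 236, 238, 238, 237, 232, 211, 177, 162, 151, 132, 103, 82, 72, 70, 70, 70, 70, 70]
128 108 [70, 70, 70, 71, 72, 72, 72, 72, 72, 74, 101, 183, 225, 234, 238, 239, 239, 239, 233, 213, 181, 174, 188, 212, 211, 186, 172, 169, 169, 174, 195, 213]
200 103 [69, 69, 69, 69, 69, 69, 69, 69, 69, 73, 104, 175, 224, 237, 239, 240, 240, 239, 236, 219, 190, 174, 179, 207, 219, 191, 174, 172, 171, 171, 180, 206]
218 102 [68, 68, 68, 68, 68, 68, 68, 68, 68, 69, 96, 177, 224, 234, 237, 238, 238, 238, 235, 218, 188, 168, 159, 142, 103, 67, 60, 68, 70, 73, 62, 47]
237 102 [67, 67, 67, 67, 66, 63, 59, 53, 49, 45, 43, 42, 42, 42, 42, 42, 42, 42, 42, 42, 42, 43, 42, 42, 42, 43, 43, 43, 43, 43, 45, 46]
252 101 [42, 42, 42, 42, 42, 42, 42, 42, 42, 42, 42, 42, 42, 43, 42, 42, 42, 43, 44, 46, 46, 51, 64, 80, 89, 93, 94, 95, 96, 97, 98, 99]
```

```bash
python3 - <<'E'
from fit import *
import pickle
P,s=pickle.load(open("p2.pkl","rb"));p=P["wrist"]
print("vial",tri([ray(p,(196.5,122)),ray(P["top"],(160,188.8))]).round(4),tri([ray(p,(221,122)),ray(P["top"],(160,180.2))]).round(4))
Q=R.from_rotvec(s["ee_rot"]);B0=Q*lean(25,0).inv()*R.from_euler('z',90,degrees=True)
g0=s["position"]-Q.apply([0,0,.019])
for n,(r0,r1,c0,c1) in dict(wrist=(105,213,195,325),side=(0,384,0,512),top=(0,384,0,512)).items():
    m=yellow(P[n]).astype(float);w=np.zeros_like(m)
    if n!="wrist":
        c=proj(P[n],g0)[0].astype(int);r0,r1,c0,c1=c[1]-45,c[1]+45,c[0]-45,c[0]+45;print(n,c,m[r0:r1,c0:c1].sum())
        continue
    w[r0:r1,c0:c1]=1
    def cost(v,pitch):
        B=B0*R.from_euler('ZY',[v[3],v[2] if pitch else 0],degrees=True)
        o=g0-B.apply([v[0]/1e3,-v[1]/1e3,v[4]/1e3] )
        return (np.abs(render(P[n],o,B)-m)*w).sum()
    for pt in(0,1):
        best=None
        for k in range(3):
            x0=np.array([-.8,0,0,0,49.7])+ [0,0,0,0,k-1]
            r=minimize(cost,x0,(pt,),method="Nelder-Mead",options=dict(initial_simplex=np.vstack([x0]+[x0+d for d in np.diag([2,2,2,2,3])]),maxiter=400))
            if best is None or r.fun<best.fun:best=r
        print(n,pt,best.x.round(2),round(best.fun,1),cost([-.8,0,0,0,49.7],pt),(m*w).sum())
E
```

```text
vial [0.5515 0.1747 0.1348] [0.577  0.1772 0.13  ]
wrist 0 [-2.45 -0.61  1.96  0.29 53.53] 214.8 365.1137254901961 8929.0
wrist 1 [-1.8  -0.75  3.7   0.58 50.94] 189.4 365.1137254901961 8929.0
side [209 185] 1755.0
top [196 157] 357.0
```

```bash
cat >> h.py <<'E'
GB=np.array([-.0015,.0006,.0503])   # grasp point in bin frame
TX,PY,YAW,PZ=.668,.264,.85,0.0
def tcp_for(pt_bin,world,tilt,gb=None,yaw=None):
    """TCP pose putting bin point pt_bin (m) at world with front tilted up by tilt deg"""
    gb=GB if gb is None else gb; yaw=YAW if yaw is None else yaw
    B=R.from_euler('z',90+yaw,degrees=True)*R.from_euler('y',tilt,degrees=True)
    Q=lean(25-tilt,yaw); g=np.array(world)+B.apply(gb-np.array(pt_bin)); return g+Q.apply([0,0,.019]),Q
HEEL=np.array([55,0,56.5])/1e3; LIP=np.array([63.75,0,72])/1e3
def where(gb=None,tilt=None):
    s=arm.observe();Q=R.from_rotvec(s["ee_rot"]);gb=GB if gb is None else gb
    B=Q*lean(25,0).inv()*R.from_euler('z',90,degrees=True); g=s["position"]-Q.apply([0,0,.019]); o=g-B.apply(gb)
    return s,Q,B,o
def show(s): print({k:np.round(s[k],3).tolist() for k in("clock","position","force","ft_torque","width","joints")})
E
python3 - <<'E'
from h import *
t,Q=tcp_for(HEEL,[TX,PY-.0355,.150],0); print(t)
plan([(t,Q,8)])
E
```

```text
[0.66811911 0.18002618 0.12658015]
8 max mm 20.746806983244433 max rad 0.002 end [0.6681 0.18   0.1265]
"delta_pos": [[0.85,0.66,1.77],[0.84,0.66,1.76],[0.85,0.67,1.77],[0.84,0.67,1.77],[0.85,0.67,1.76],[0.84,0.67,1.77],[0.84,0.67,1.76],[0.84,0.68,1.77]] "angular": [[0.001,0.0,-0.002],[0.0,0.0,-0.001],[0.001,0.0,-0.002],[0.0,0.0,-0.001],[0.001,0.0,-0.002],[0.001,0.0,-0.002],[0.0,0.0,-0.001],[0.001,0.0,-0.002]]
```

Request:
{"fn": "carry_out", "kwargs": {
  "claw": [5, 5, 5, 5, 5, 5, 5, 5, 5, 5],
  "delta_pos": [
    [0.85, 1.1, 1.77],
    [0.84, 1.1, 1.76],
    [0.85, 1.1, 1.77],
    [0.84, 1.1, 1.77],
    [0.85, 0.97, 1.76],
    [0.84, 0, 1.77],
    [0.84, 0, 1.76],
    [0.84, 0, 1.77],
    [0, 0, 0],
    [0, 0, 0]
  ],
  "angular": [
    [0.001, 0, -0.002],
    [0, 0, -0.001],
    [0.001, 0, -0.002],
    [0, 0, -0.001],
    [0.001, 0, -0.002],
    [0.001, 0, -0.002],
    [0, 0, -0.001],
    [0.001, 0, -0.002],
    [0, 0, 0],
    [0, 0, 0]
  ]
}}

```text
clock: 12.3
position: [0.668, 0.18, 0.1265]
ee_rot: [-1.963, -1.994, -0.434]
force: [0.5, 0.5, -1.9]
width: 0.587
gripper_force: 35.0
```

```bash
python3 - <<'E'
from h import *
import pickle
s,Q,B,o=where();show(s);print("bin o",o.round(4),B.as_euler('ZYX',degrees=True).round(2),"heel",(o+B.apply(HEEL)).round(4))
p=arm.get_image("wrist");pickle.dump((p,s),open("p3.pkl","wb"))
for l in("groove","bin_heel","bin_lip","tag"):
    for d in arm.place_of(l,p)[:1]: print(l,round(d["conf"],2),px(p,d["centre"]).round(1))
F=panelpts(.5605,PY,YAW)
f=cv2.resize(p["frame"][0:240,150:470],(800,600),interpolation=cv2.INTER_CUBIC)
def dr(X,c):
    for u in proj(p,X): cv2.circle(f,tuple(((u-[150,0])*2.5+1).astype(int)),3,c,1)
dr(o+B.apply(binpts()),(255,0,0))
yy=np.linspace(-.2,.0,6)
for z in(.185,.1515,.14,.0755,.064): dr(F([[0,a,z] for a in yy]),(0,0,255))
dr(F([[-.0025,-.1075+a,z] for a in(-.025,.025) for z in(.157,.187)]),(255,0,255))
cv2.imwrite("pics/w5.png",cv2.cvtColor(f,4))
E
```

```text
{'clock': 12.3, 'position': [0.668, 0.18, 0.127], 'force': [0.504, 0.477, -1.861], 'ft_torque': [-0.735, 0.07, 0.015], 'width': 0.587, 'joints': [-0.616, 0.75, 0.89, 1.617, -1.04, 1.318, 0.612]}
bin o [0.6687 0.1735 0.0934] [9.09e+01 4.00e-02 2.00e-02] heel [0.6678 0.2285 0.1499]
groove 0.92 [104.4  92.9]
bin_heel 0.84 [256.5 146.6]
bin_lip 0.78 [256.6 124.8]
```

View pics/w5.png

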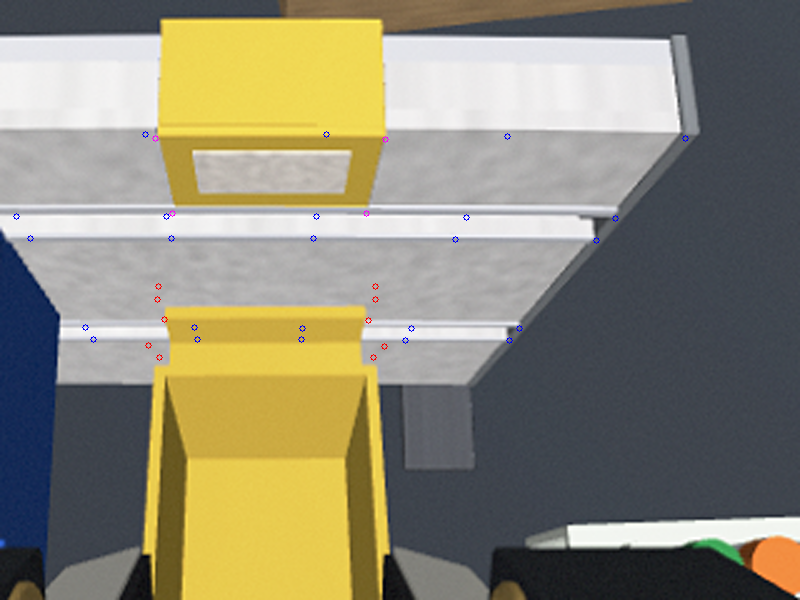

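```bash
cat >> fit.py <<'E'
def fitbin(p,s,x0=(-1.5,.6,0,0,50.3),r0=110,r1=213,pitch=True):
    """grasp point in bin (mm) gx,gy, pitch, yaw, gz, from wrist picture; bin rel. nominal tool-fixed orientation"""
    Q=R.from_rotvec(s["ee_rot"]);B0=Q*lean(25,0).inv()*R.from_euler('z',90,degrees=True);g0=s["position"]-Q.apply([0,0,.019])
    m=yellow(p).astype(float);w=np.zeros_like(m);w[r0:r1,195:325]=1
    def pose(v):
        B=B0*R.from_euler('ZY',[v[3],v[2] if pitch else 0],degrees=True);return B,g0-B.apply(np.array([v[0],v[1],v[4]])/1e3)
    def cost(v):
        B,o=pose(v);return (np.abs(render(p,o,B)-m)*w).sum()
    best=None
    for k in(-1,0,1):
        a=np.array(x0,float)+[k,0,2*k,0,2*k]
        for j in range(2):
            r=minimize(cost,a,method="Nelder-Mead",options=dict(initial_simplex=np.vstack([a]+[a+d for d in np.diag([2,2,3,2,4])]),maxiter=300));a=r.x
        if best is None or r.fun<best.fun:best=r
    return best.x,best.fun,pose(best.x)
E
python3 - <<'E'
from fit import *
import pickle
p,s=pickle.load(open("p3.pkl","rb"))
P2,s2=pickle.load(open("p2.pkl","rb"))
for nm,pp,ss,x0 in(("p2",P2["wrist"],s2,(-1.5,.6,0,0,50.3)),("p3",p,s,(-1.5,.6,0,0,55)),):
  for pt in(False,True):
    v,c,(B,o)=fitbin(pp,ss,x0,r0=105 if nm=="p2" else 118,pitch=pt);print(nm,pt,v.round(2),round(c,1),"heel",(o+B.apply(HEEL)).round(4))
p=arm.get_image("wrist");s=arm.observe()
v,c,(B,o)=fitbin(p,s,(-1.5,.6,0,0,55),r0=118);print("now",v.round(2),round(c,1))
E
```

```text
p2 False [-1.98  0.64  7.17  0.28 53.25] 212.2 heel [0.6171 0.1142 0.2455]
p2 True [-1.82  0.63  4.22  0.35 50.8 ] 185.9 heel [0.6171 0.1143 0.2437]
p3 False [-0.48  0.37 -0.42  0.09 60.51] 304.8 heel [0.6675 0.2275 0.1397]
p3 True [-1.13  0.57 12.48  0.37 52.75] 184.5 heel [0.6675 0.2276 0.1352]
now [-0.61  0.53 14.58  0.14 52.87] 105.5
```

```bash
cat >> h.py <<'E'
OFF=14.6; GB=np.array([-.8,.55,52.8])/1e3
def tcp_for(pt_bin,world,tilt,gb=None,off=None,yaw=None):
    gb=GB if gb is None else gb; yaw=YAW if yaw is None else yaw; off=OFF if off is None else off
    B=R.from_euler('z',90+yaw,degrees=True)*R.from_euler('y',tilt,degrees=True)
    Q=lean(25+off-tilt,yaw); g=np.array(world)+B.apply(gb-np.array(pt_bin)); return g+Q.apply([0,0,.019]),Q
E
python3 - <<'E'
from h import *
t,Q=tcp_for(HEEL,[TX,PY-.06,.150],52); print(t)
plan([(t,Q,9)])
E
```

```text
[0.66806347 0.16264687 0.17313628]
9 max mm 5.482700064749119 max rad 0.073 end [0.668  0.1627 0.1731]
"delta_pos": [[0.05,-0.01,-0.54],[0.01,-0.01,-0.54],[-0.03,-0.01,-0.54],[-0.06,-0.01,-0.54],[-0.11,-0.01,-0.53],[-0.14,-0.01,-0.53],[-0.18,-0.01,-0.51],[-0.22,-0.01,-0.49],[-0.25,-0.01,-0.48]] "angular": [[0.0,-0.072,-0.0],[0.0,-0.073,-0.0],[0.0,-0.072,-0.0],[0.0,-0.073,-0.0],[0.0,-0.072,-0.0],[0.001,-0.073,-0.001],[-0.0,-0.072,0.0],[-0.0,-0.073,0.0],[-0.0,-0.072,0.0]]
```

Request:
{"fn": "carry_out", "kwargs": {
  "claw": [5, 5, 5, 5, 5, 5, 5, 5, 5, 5, 5, 5, 5],
  "delta_pos": [
    [0, 0, 0],
    [0, 0, 0],
    [0.05, -0.01, -0.54],
    [0.01, -0.01, -0.54],
    [-0.03, -0.01, -0.54],
    [-0.06, -0.01, -0.54],
    [-0.11, -0.01, -0.53],
    [-0.14, -0.01, -0.53],
    [-0.18, -0.01, -0.51],
    [-0.22, -0.01, -0.49],
    [-0.25, -0.01, -0.48],
    [0, 0, 0],
    [0, 0, 0]
  ],
  "angular": [
    [0, 0, 0],
    [0, 0, 0],
    [0, -0.072, 0],
    [0, -0.073, 0],
    [0, -0.072, 0],
    [0, -0.073, 0],
    [0, -0.072, 0],
    [0, -0.073, 0],
    [0, -0.072, 0],
    [0, -0.073, 0],
    [0, -0.072, 0],
    [0, 0, 0],
    [0, 0, 0]
  ],
  "force": 60
}}

```text
clock: 13.9
position: [0.6675, 0.164, 0.172]
ee_rot: [2.091, 2.124, -0.226]
force: [-1.7, 0.1, -1.5]
width: 0.572
gripper_force: 60.0
```

```bash
python3 - <<'E'
from fit import *
import pickle
s=arm.observe();show(s);p=arm.get_image("wrist");pickle.dump((p,s),open("p4.pkl","wb"))
m=yellow(p);print([(r,int(m[r].sum())) for r in range(60,215,10)])
v,c,(B,o)=fitbin(p,s,(-.8,.55,14,0,53),r0=118);print(v.round(2),round(c,1),"heel",(o+B.apply(HEEL)).round(4),B.as_euler('ZYX',degrees=True).round(1))
E
```

```text
{'clock': 13.9, 'position': [0.667, 0.164, 0.172], 'force': [-1.679, 0.129, -1.492], 'ft_torque': [0.186, 0.088, 0.025], 'width': 0.572, 'joints': [-1.02, 0.872, 1.202, 1.428, -0.597, 1.348, 0.171]}
[(60, 101), (70, 0), (80, 0), (90, 0), (100, 0), (110, 0), (120, 86), (130, 83), (140, 96), (150, 97), (160, 97), (170, 98), (180, 98), (190, 98), (200, 99), (210, 100)]
[-2.51  0.73 -2.46  0.18 50.79] 99.7 heel [0.6672 0.2185 0.1624] [91.2 34.8  0.2]
```

```bash
python3 - <<'E'
from h import *
s=arm.observe();Q0=R.from_rotvec(s["ee_rot"]);p=s["position"]
Q=lean(25,0); t=np.array([.478,-.121,.0515])+Q.apply([0,0,.019]);print(t)
plan([(p+[0,-.08,.06],Q0,4),((.57,-.02,.20),lean(10,0),8),(t+[0,0,.06],Q,8)],nd=1)
E
```

```text
[ 0.478      -0.11297025  0.03428015]
20 max mm 25.495097567963924 max rad 0.049 end [ 0.4785 -0.1131  0.0939]
"delta_pos": [[-2.3,-0.0,-1.0],[-2.2,-0.1,-1.1],[-2.3,0.0,-1.0],[-2.3,-0.0,-1.1],[-1.2,-1.2,0.7],[-1.1,-1.3,0.6],[-1.3,-1.2,0.5],[-1.2,-1.2,0.5],[-1.3,-1.3,0.5],[-1.3,-1.2,0.3],[-1.3,-1.2,0.4],[-1.3,-1.2,0.2],[-1.4,-1.2,1.1],[-1.4,-1.1,1.1],[-1.4,-1.2,1.0],[-1.5,-1.1,0.9],[-1.5,-1.2,0.9],[-1.5,-1.1,0.9],[-1.6,-1.2,0.8],[-1.6,-1.1,0.8]] "angular": [[0.0,0.0,0.0],[0.0,0.0,0.0],[0.0,0.0,0.0],[0.0,0.0,0.0],[-0.0,0.049,0.002],[0.0,0.048,0.002],[0.0,0.049,0.001],[-0.0,0.049,0.002],[-0.0,0.048,0.002],[-0.0,0.049,0.002],[0.0,0.048,0.001],[-0.0,0.049,0.002],[-0.0,0.033,0.0],[-0.0,0.032,0.0],[-0.0,0.033,0.0],[-0.0,0.033,0.0],[-0.0,0.033,0.0],[-0.0,0.032,0.0],[-0.0,0.033,0.0],[-0.0,0.033,0.0]]
```

Request:
{"fn": "carry_out", "kwargs": {
  "claw": [5, 5, 5, 5, 5, 5, 5, 5, 5, 5, 5, 5, 5, 5, 5, 5, 5, 5, 5, 5],
  "delta_pos": [
    [-2.3, 0, -1],
    [-2.2, -0.1, -1.1],
    [-2.3, 0, -1],
    [-2.3, 0, -1.1],
    [-1.2, -1.2, 0.7],
    [-1.1, -1.3, 0.6],
    [-1.3, -1.2, 0.5],
    [-1.2, -1.2, 0.5],
    [-1.3, -1.3, 0.5],
    [-1.3, -1.2, 0.3],
    [-1.3, -1.2, 0.4],
    [-1.3, -1.2, 0.2],
    [-1.4, -1.2, 1.1],
    [-1.4, -1.1, 1.1],
    [-1.4, -1.2, 1],
    [-1.5, -1.1, 0.9],
    [-1.5, -1.2, 0.9],
    [-1.5, -1.1, 0.9],
    [-1.6, -1.2, 0.8],
    [-1.6, -1.1, 0.8]
  ],
  "angular": [
    [0, 0, 0],
    [0, 0, 0],
    [0, 0, 0],
    [0, 0, 0],
    [0, 0.049, 0.002],
    [0, 0.048, 0.002],
    [0, 0.049, 0.001],
    [0, 0.049, 0.002],
    [0, 0.048, 0.002],
    [0, 0.049, 0.002],
    [0, 0.048, 0.001],
    [0, 0.049, 0.002],
    [0, 0.033, 0],
    [0, 0.032, 0],
    [0, 0.033, 0],
    [0, 0.033, 0],
    [0, 0.033, 0],
    [0, 0.032, 0],
    [0, 0.033, 0],
    [0, 0.033, 0]
  ]
}}

```text
clock: 15.95
position: [0.4784, -0.1149, 0.0953]
ee_rot: [-1.981, -1.982, -0.442]
force: [-0.4, -0.7, -0.8]
width: 0.557
gripper_force: 60.0
```

```bash
python3 - <<'E'
from fit import *
s=arm.observe();show(s);p=arm.get_image("wrist")
v,c,(B,o)=fitbin(p,s,(-2,.6,5,0,51.5),r0=100);print(v.round(2),round(c,1),"o",o.round(4),B.as_euler('ZYX',degrees=True).round(1))
Q=lean(25,0); t=np.array([.478,-.121,.0515])+Q.apply([0,0,.019]);plan([(t,Q,6)])
E
```

```text
{'clock': 15.95, 'position': [0.478, -0.115, 0.095], 'force': [-0.359, -0.694, -0.776], 'ft_torque': [-0.643, 0.041, -0.006], 'width': 0.557, 'joints': [-0.17, 0.63, 0.911, 1.945, -0.856, 1.281, 1.181]}
[-0.95  0.5  12.34  0.33 53.48] 104.4 o [ 0.4791 -0.1335  0.0601] [90.3 12.4 -0.2]
6 max mm 9.944847912361457 max rad 0.001 end [ 0.478  -0.1129  0.0343]
"delta_pos": [[-0.34,0.04,0.93],[-0.34,0.04,0.92],[-0.35,0.04,0.93],[-0.34,0.04,0.92],[-0.34,0.04,0.93],[-0.34,0.04,0.92]] "angular": [[0.0,0.0,-0.001],[0.001,0.0,-0.0],[-0.0,0.001,-0.001],[0.0,-0.0,-0.001],[0.0,-0.0,-0.0],[0.001,0.0,-0.001]]
```

Request:
{"fn": "carry_out", "kwargs": {
  "claw": [5, 5, 5, 5, 5, 5, 5, 5, 5, 5, 9.1, 9.1, 9.1, 9.1],
  "delta_pos": [
    [-0.34, 0.04, 0.93],
    [-0.34, 0.04, 0.92],
    [-0.35, 0.04, 0.93],
    [-0.17, 0.02, 0.46],
    [-0.17, 0.02, 0.46],
    [-0.17, 0.02, 0.46],
    [-0.17, 0.02, 0.46],
    [-0.17, 0.02, 0.46],
    [-0.08, 0, 0.23],
    [0, 0, 0],
    [0, 0, 0],
    [0, 0, 0],
    [0, 0, 0],
    [0, 0, 0]
  ],
  "angular": [
    [0, 0, 0],
    [0, 0, 0],
    [0, 0, 0],
    [0, 0, 0],
    [0, 0, 0],
    [0, 0, 0],
    [0, 0, 0],
    [0, 0, 0],
    [0, 0, 0],
    [0, 0, 0],
    [0, 0, 0],
    [0, 0, 0],
    [0, 0, 0],
    [0, 0, 0]
  ],
  "force": 15
}}

```text
clock: 17.4
position: [0.4813, -0.1081, 0.0381]
ee_rot: [-1.979, -1.982, -0.438]
force: [0.6, 0.0, -0.2]
width: 0.889
gripper_force: 0.0
```

```bash
python3 - <<'E'
from fit import *
import pickle
s=arm.observe();show(s);p=arm.get_image("wrist");P={n:arm.get_image(n) for n in("side","top")};pickle.dump((p,s,P),open("p5.pkl","wb"))
v,c,(B,o)=fitbin(p,s,(-1,.6,0,0,53),r0=90);print(v.round(2),round(c,1),"o",o.round(4),B.as_euler('ZYX',degrees=True).round(1))
m=yellow(P["side"]).astype(float);c=proj(P["side"],[.478,-.121,.03])[0].astype(int);w=np.zeros_like(m);w[c[1]-45:c[1]+45,c[0]-45:c[0]+45]=1
mw=yellow(p).astype(float);ww=np.zeros_like(mw);ww[60:213,190:325]=1
def cost(v):
    rot=R.from_euler('z',v[2],degrees=True);x=[v[0]/1e3,v[1]/1e3,0]
    return (np.abs(render(p,x,rot)-mw)*ww).sum()/(mw*ww).sum()
x0=np.array([479,-124,90.]);r=minimize(cost,x0,method="Nelder-Mead",options=dict(initial_simplex=np.vstack([x0]+[x0+d for d in np.diag([4,4,3])])));print("flat fit wrist",r.x.round(1),round(r.fun,3))
E
```

```text
{'clock': 17.4, 'position': [0.481, -0.108, 0.038], 'force': [0.603, 0.003, -0.209], 'ft_torque': [-0.598, 0.02, -0.05], 'width': 0.889, 'joints': [-0.14, 0.713, 0.852, 1.984, -0.941, 1.206, 1.259]}
[ 1.59  4.43 -0.28  3.58 55.98] 160.6 o [ 0.4858 -0.1172 -0.0006] [93.7 -0.2 -0. ]
flat fit wrist [ 485.8 -117.6   93.7] 0.02
```

```bash
python3 - <<'E'
from h import *
Bz=R.from_euler('z',93.7,degrees=True);o=np.array([.4858,-.1176,0]);Q=lean(25,3.7)
g=o+Bz.apply([-.023,0,.047]);t=g+Q.apply([0,0,.019]);print(g,t)
s=arm.observe()
plan([(s["position"]+[.0047,0,0],Q,4),(t,Q,6)])
E
```

```text
[ 0.48728424 -0.14055206  0.047     ] [ 0.48676606 -0.13253905  0.02978015]
10 max mm 4.3335897360040905 max rad 0.016 end [ 0.4868 -0.1325  0.0298]
"delta_pos": [[-0.0,0.12,-0.0],[-0.0,0.11,-0.0],[-0.01,0.12,-0.0],[-0.0,0.12,-0.0],[-0.43,-0.01,-0.05],[-0.43,-0.01,-0.05],[-0.43,-0.02,-0.05],[-0.42,-0.01,-0.04],[-0.43,-0.01,-0.05],[-0.43,-0.01,-0.05]] "angular": [[0.007,0.0,-0.014],[0.006,0.001,-0.015],[0.007,0.0,-0.014],[0.007,0.0,-0.014],[-0.0,0.0,-0.0],[-0.0,0.0,-0.0],[-0.0,0.0,-0.0],[-0.0,0.0,-0.0],[-0.0,0.0,-0.0],[-0.0,0.0,-0.0]]
```

Request:
{"fn": "carry_out", "kwargs": {
  "claw": [9.1, 9.1, 9.1, 9.1, 9.1, 9.1, 9.1, 9.1, 9.1, 9.1, 9.1, 9.1, 5, 5, 5, 5, 5, 5, 5],
  "delta_pos": [
    [0, 0.12, 0],
    [0, 0.11, 0],
    [0, 0.12, 0],
    [0, 0.12, 0],
    [-0.43, -0.01, -0.05],
    [-0.43, -0.01, -0.05],
    [-0.43, -0.02, -0.05],
    [-0.42, -0.01, -0.04],
    [-0.43, -0.01, -0.05],
    [-0.43, -0.01, -0.05],
    [0, 0, 0],
    [0, 0, 0],
    [0, 0, 0],
    [0, 0, 0],
    [0, 0, 0],
    [0, 0, 0],
    [0, 0, 0],
    [0, 0, 0],
    [0, 0, 0]
  ],
  "angular": [
    [0.007, 0, -0.014],
    [0.006, 0.001, -0.015],
    [0.007, 0, -0.014],
    [0.007, 0, -0.014],
    [0, 0, 0],
    [0, 0, 0],
    [0, 0, 0],
    [0, 0, 0],
    [0, 0, 0],
    [0, 0, 0],
    [0, 0, 0],
    [0, 0, 0],
    [0, 0, 0],
    [0, 0, 0],
    [0, 0, 0],
    [0, 0, 0],
    [0, 0, 0],
    [0, 0, 0],
    [0, 0, 0]
  ],
  "force": 40
}}

```text
clock: 19.45
position: [0.4867, -0.1328, 0.0302]
ee_rot: [-1.911, -2.037, -0.423]
force: [-1.8, -0.5, 5.1]
width: 0.548
gripper_force: 11.2
```

```bash
python3 - <<'E'
from fit import *
s=arm.observe();show(s);p=arm.get_image("wrist")
v,c,(B,o)=fitbin(p,s,(-23,.0,0,0,47),r0=70,pitch=False);print(v.round(2),round(c,1),"o",o.round(4),B.as_euler('ZYX',degrees=True).round(1))
Q0=R.from_rotvec(s["ee_rot"]);q=s["position"]
plan([(q+[0,0,.03],Q0,3),(q+[0,0,.15],lean(0,YAW),7),((.60,.02,.21),lean(-12,YAW),8)],nd=1)
E
```

```text
{'clock': 19.45, 'position': [0.487, -0.133, 0.03], 'force': [-1.846, -0.476, 5.103], 'ft_torque': [-0.259, 0.32, 0.029], 'width': 0.548, 'joints': [-0.088, 0.754, 0.833, 1.921, -0.914, 1.237, 1.311]}
[-23.64   1.23   1.46   0.4   47.36] 259.8 o [ 4.868e-01 -1.172e-01  1.000e-04] [94.1  0.  -0. ]
18 max mm 24.93992782667985 max rad 0.063 end [0.5996 0.0205 0.21  ]
"delta_pos": [[0.4,0.0,-0.9],[0.4,0.0,-0.9],[0.5,0.0,-0.9],[0.7,0.0,-1.6],[0.6,-0.0,-1.6],[0.6,-0.0,-1.6],[0.4,-0.0,-1.7],[0.3,-0.0,-1.6],[0.2,-0.0,-1.7],[0.1,-0.0,-1.8],[1.9,1.4,-0.4],[1.9,1.5,-0.4],[1.8,1.4,-0.4],[1.9,1.5,-0.6],[1.8,1.4,-0.5],[1.9,1.5,-0.6],[1.8,1.4,-0.7],[1.8,1.4,-0.7]] "angular": [[-0.0,0.0,0.0],[-0.0,0.0,0.0],[-0.0,0.0,0.0],[-0.002,-0.062,0.007],[-0.001,-0.063,0.007],[-0.002,-0.062,0.007],[-0.001,-0.062,0.007],[-0.002,-0.062,0.007],[-0.001,-0.063,0.006],[-0.002,-0.062,0.007],[0.0,-0.026,0.0],[0.0,-0.026,0.0],[0.0,-0.026,0.0],[0.0,-0.027,0.0],[0.0,-0.026,0.0],[0.0,-0.026,0.0],[0.0,-0.026,0.0],[0.0,-0.026,0.0]]
```

Request:
{"fn": "carry_out", "kwargs": {
  "claw": [3, 3, 3, 3],
  "delta_pos": [
    [0, 0, 0],
    [0, 0, 0],
    [0, 0, 0],
    [0, 0, 0]
  ],
  "angular": [
    [0, 0, 0],
    [0, 0, 0],
    [0, 0, 0],
    [0, 0, 0]
  ],
  "force": 40
}}

```text
clock: 19.9
position: [0.4866, -0.1324, 0.0298]
ee_rot: [-1.91, -2.037, -0.423]
force: [-2.4, -0.4, 2.1]
width: 0.333
gripper_force: 8.7
```

```bash
python3 - <<'E'
from fit import *
s=arm.observe();show(s);p=arm.get_image("wrist")
cv2.imwrite("pics/w6.png",cv2.cvtColor(cv2.resize(p["frame"][60:300,90:410],(800,600)),4))
E
```

```text
{'clock': 19.9, 'position': [0.487, -0.132, 0.03], 'force': [-2.365, -0.395, 2.082], 'ft_torque': [-0.517, 0.397, 0.179], 'width': 0.333, 'joints': [-0.088, 0.754, 0.832, 1.921, -0.914, 1.236, 1.311]}
```

View pics/w6.png

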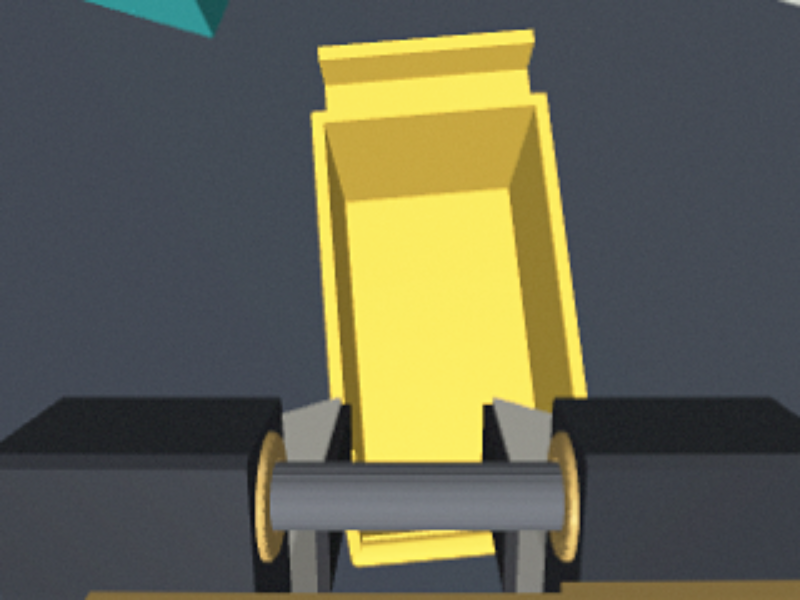

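The fingers have gone past the thin side walls: the opening is 30 mm on a 60 mm bin. This grip spot is too close to the cut-away front and the force was too high. I'll open again and regrip further back with light force.

Request:
{"fn": "carry_out", "kwargs": {
  "claw": [9.1, 9.1, 9.1, 9.1, 9.1, 9.1],
  "delta_pos": [
    [0, 0, 0],
    [0, 0, 0],
    [0, 0, 0],
    [0, 0, 0],
    [0, 0, 0],
    [0, 0, 0]
  ],
  "angular": [
    [0, 0, 0],
    [0, 0, 0],
    [0, 0, 0],
    [0, 0, 0],
    [0, 0, 0],
    [0, 0, 0]
  ],
  "force": 15
}}

```text
clock: 20.55
position: [0.4865, -0.1323, 0.0296]
ee_rot: [-1.91, -2.037, -0.423]
force: [0.6, -0.1, 0.1]
width: 0.803
gripper_force: 0.1
```

```bash
cat >> fit.py <<'E'
def flat(p,x0,r0=60,r1=213):
    mw=yellow(p).astype(float);ww=np.zeros_like(mw);ww[r0:r1,170:345]=1
    def cost(v):
        return (np.abs(render(p,[v[0]/1e3,v[1]/1e3,0],R.from_euler('z',v[2],degrees=True))-mw)*ww).sum()/(mw*ww).sum()
    x0=np.array(x0,float);r=minimize(cost,x0,method="Nelder-Mead",options=dict(initial_simplex=np.vstack([x0]+[x0+d for d in np.diag([4,4,3])])));return r.x,r.fun
E
python3 - <<'E'
from fit import *
s=arm.observe();show(s);p=arm.get_image("wrist")
print(flat(p,[487,-117,94]))
E
```

```text
{'clock': 20.55, 'position': [0.487, -0.132, 0.03], 'force': [0.597, -0.132, 0.129], 'ft_torque': [-0.565, 0.018, 0.001], 'width': 0.803, 'joints': [-0.088, 0.755, 0.832, 1.921, -0.915, 1.236, 1.311]}
(array([ 491.82650027, -114.333573  ,   98.04058097]), np.float64(0.010994823720242354))
```

```bash
python3 - <<'E'
from h import *
Bz=R.from_euler('z',98.0,degrees=True);o=np.array([.4918,-.1143,0]);Q=lean(20,8)
g=o+Bz.apply([-.014,0,.042]);t=g+Q.apply([0,0,.019])
s=arm.observe();Q0=R.from_rotvec(s["ee_rot"])
plan([(s["position"]+[.007,0,.004],Q0,2),(t+[0,0,.002],Q,6),(t,Q,1)])
E
```

```text
9 max mm 4.043513323831146 max rad 0.02 end [ 0.4928 -0.1217  0.0241]
"delta_pos": [[0.06,0.35,-0.19],[0.07,0.35,-0.19],[0.11,-0.0,0.19],[0.11,-0.0,0.18],[0.11,0.0,0.19],[0.11,0.01,0.18],[0.12,0.0,0.18],[0.12,0.01,0.18],[-0.07,0.0,0.19]] "angular": [[-0.0,0.0,0.0],[0.0,0.0,0.0],[0.005,-0.015,-0.012],[0.004,-0.014,-0.011],[0.005,-0.015,-0.012],[0.005,-0.014,-0.011],[0.005,-0.015,-0.012],[0.004,-0.014,-0.012],[0.0,-0.0,0.0]]
```

Request:
{"fn": "carry_out", "kwargs": {
  "claw": [9.1, 9.1, 9.1, 9.1, 9.1, 9.1, 9.1, 9.1, 9.1, 9.1, 9.1, 4.5, 4.5, 4.5, 4.5, 4.5, 4.5, 4.5],
  "delta_pos": [
    [0.06, 0.35, -0.19],
    [0.07, 0.35, -0.19],
    [0.11, 0, 0.19],
    [0.11, 0, 0.18],
    [0.11, 0, 0.19],
    [0.11, 0, 0.18],
    [0.12, 0, 0.18],
    [0.12, 0, 0.18],
    [-0.07, 0, 0.19],
    [0, 0, 0],
    [0, 0, 0],
    [0, 0, 0],
    [0, 0, 0],
    [0, 0, 0],
    [0, 0, 0],
    [0, 0, 0],
    [0, 0, 0],
    [0, 0, 0]
  ],
  "angular": [
    [0, 0, 0],
    [0, 0, 0],
    [0.005, -0.015, -0.012],
    [0.004, -0.014, -0.011],
    [0.005, -0.015, -0.012],
    [0.005, -0.014, -0.011],
    [0.005, -0.015, -0.012],
    [0.004, -0.014, -0.012],
    [0, 0, 0],
    [0, 0, 0],
    [0, 0, 0],
    [0, 0, 0],
    [0, 0, 0],
    [0, 0, 0],
    [0, 0, 0],
    [0, 0, 0],
    [0, 0, 0],
    [0, 0, 0]
  ],
  "force": 20
}}

```text
clock: 22.4
position: [0.4928, -0.122, 0.0243]
ee_rot: [-1.876, -2.159, -0.331]
force: [-0.3, -0.6, -0.0]
width: 0.651
gripper_force: 20.0
```

```bash
python3 - <<'E'
from fit import *
s=arm.observe();show(s);p=arm.get_image("wrist")
x,c=flat(p,[492,-114,98]);print(x.round(1),c)
Q0=R.from_rotvec(s["ee_rot"]);q=s["position"];g=q-Q0.apply([0,0,.019]);print("grasp in bin",R.from_euler('z',-x[2],degrees=True).apply(g-[x[0]/1e3,x[1]/1e3,0]).round(4))
plan([(q+[0,0,.03],Q0,3),(q+[0.03,0.03,.15],lean(0,YAW),7),((.62,.03,.20),lean(-12,YAW),8)],nd=1)
E
```

```text
{'clock': 22.4, 'position': [0.493, -0.122, 0.024], 'force': [-0.333, -0.598, -0.044], 'ft_torque': [-0.554, 0.004, 0.031], 'width': 0.651, 'joints': [-0.184, 0.737, 0.851, 1.94, -0.886, 1.156, 1.302]}
[ 492.3 -114.4   98.3] 0.01725842933038767
grasp in bin [-0.0141  0.0007  0.0421]
18 max mm 20.736441353327724 max rad 0.053 end [0.62   0.0301 0.2002]
"delta_pos": [[0.3,0.0,-0.9],[0.4,0.0,-1.0],[0.3,0.0,-0.9],[0.9,0.5,-1.5],[0.9,0.5,-1.5],[0.8,0.4,-1.6],[0.7,0.5,-1.6],[0.7,0.4,-1.6],[0.5,0.5,-1.7],[0.5,0.4,-1.7],[1.5,1.2,-0.3],[1.5,1.3,-0.4],[1.5,1.2,-0.4],[1.5,1.3,-0.4],[1.5,1.2,-0.5],[1.4,1.2,-0.5],[1.5,1.3,-0.6],[1.4,1.2,-0.6]] "angular": [[-0.0,0.0,0.0],[-0.0,0.0,0.0],[-0.0,0.0,0.0],[-0.003,-0.05,0.018],[-0.003,-0.05,0.017],[-0.003,-0.049,0.018],[-0.003,-0.05,0.018],[-0.003,-0.05,0.017],[-0.003,-0.05,0.018],[-0.003,-0.049,0.018],[-0.0,-0.026,-0.0],[-0.0,-0.026,-0.0],[-0.0,-0.027,-0.0],[-0.0,-0.026,-0.0],[-0.0,-0.026,-0.0],[-0.0,-0.026,-0.0],[-0.0,-0.027,-0.0],[-0.0,-0.026,-0.0]]
```

Request:
{"fn": "carry_out", "kwargs": {
  "claw": [4.5, 4.5, 4.5, 4.5, 4.5, 4.5, 4.5, 4.5, 4.5, 4.5, 4.5, 4.5, 4.5, 4.5, 4.5, 4.5, 4.5, 4.5, 4.5],
  "delta_pos": [
    [0.3, 0, -0.9],
    [0.4, 0, -1],
    [0.3, 0, -0.9],
    [0.9, 0.5, -1.5],
    [0.9, 0.5, -1.5],
    [0.8, 0.4, -1.6],
    [0.7, 0.5, -1.6],
    [0.7, 0.4, -1.6],
    [0.5, 0.5, -1.7],
    [0.5, 0.4, -1.7],
    [1.5, 1.2, -0.3],
    [1.5, 1.3, -0.4],
    [1.5, 1.2, -0.4],
    [1.5, 1.3, -0.4],
    [1.5, 1.2, -0.5],
    [1.4, 1.2, -0.5],
    [1.5, 1.3, -0.6],
    [1.4, 1.2, -0.6],
    [0, 0, 0]
  ],
  "angular": [
    [0, 0, 0],
    [0, 0, 0],
    [0, 0, 0],
    [-0.003, -0.05, 0.018],
    [-0.003, -0.05, 0.017],
    [-0.003, -0.049, 0.018],
    [-0.003, -0.05, 0.018],
    [-0.003, -0.05, 0.017],
    [-0.003, -0.05, 0.018],
    [-0.003, -0.049, 0.018],
    [0, -0.026, 0],
    [0, -0.026, 0],
    [0, -0.027, 0],
    [0, -0.026, 0],
    [0, -0.026, 0],
    [0, -0.026, 0],
    [0, -0.027, 0],
    [0, -0.026, 0],
    [0, 0, 0]
  ]
}}

```text
clock: 24.35
position: [0.6216, 0.0346, 0.2003]
ee_rot: [2.088, 2.132, -0.219]
force: [0.5, 0.5, -1.4]
width: 0.651
gripper_force: 20.0
```

```bash
cat > now.py <<'E'
from fit import *
import sys
# quick pose: bin rel to tool. nominal lean at grasp LG
LG=20
def fitin(p,s,x0,r0=100,r1=213,gz=None,gx=None):
    Q=R.from_rotvec(s["ee_rot"]);B0=Q*lean(LG,0).inv()*R.from_euler('z',90,degrees=True);g0=s["position"]-Q.apply([0,0,.019])
    m=yellow(p).astype(float);w=np.zeros_like(m);w[r0:r1,170:345]=1
    def pose(v):
        B=B0*R.from_euler('ZY',[v[3],v[2]],degrees=True);return B,g0-B.apply(np.array([v[0],v[1],v[4]])/1e3)
    def cost(v):
        B,o=pose(v);return (np.abs(render(p,o,B)-m)*w).sum()+20*((v[0]+14)**2+(v[4]-42)**2)/4
    best=None
    for k in(0,10,20):
        a=np.array(x0,float)+[0,0,k,0,0]
        for j in range(2):
            r=minimize(cost,a,method="Nelder-Mead",options=dict(initial_simplex=np.vstack([a]+[a+d for d in np.diag([1,1,4,1,1])]),maxiter=250));a=r.x
        if best is None or r.fun<best.fun:best=r
    return best.x,best.fun,pose(best.x)
if __name__=="__main__":
    s=arm.observe();show(s);p=arm.get_image("wrist")
    m=yellow(p);print([(r,int(m[r].sum())) for r in range(80,215,10)])
    v,c,(B,o)=fitin(p,s,(-14,.7,float(sys.argv[1]),0,42),r0=int(sys.argv[2]))
    print(v.round(2),round(c,1),"tilt",B.as_euler('ZYX',degrees=True).round(1),"heel",(o+B.apply(HEEL)).round(4),"lip",(o+B.apply(LIP)).round(4))
E
python3 now.py 5 100
```

```text
{'clock': 24.35, 'position': [0.622, 0.035, 0.2], 'force': [0.467, 0.489, -1.427], 'ft_torque': [0.267, 0.025, 0.019], 'width': 0.651, 'joints': [-0.978, 0.731, 1.256, 1.62, -0.511, 1.247, 0.352]}
[(80, 0), (90, 94), (100, 87), (110, 87), (120, 100), (130, 102), (140, 102), (150, 103), (160, 103), (170, 101), (180, 103), (190, 104), (200, 104), (210, 104)]
[-14.09   1.07   0.1    0.51  42.31] 121.5 tilt [91.8 32.1  0.3] heel [0.6206 0.1046 0.1941] lip [0.6202 0.1203 0.2026]
```

Request:
{"fn": "carry_out", "kwargs": {
  "claw": [4.5, 4.5, 4.5, 4.5, 4.5, 4.5, 4.5, 4.5],
  "delta_pos": [
    [0, 0, 0],
    [0, 0, 0],
    [0, 0, 0],
    [0, 0, 0],
    [0, 0, 0],
    [0, 0, 0],
    [0, 0, 0],
    [0, 0, 0]
  ],
  "angular": [
    [0, -0.05, 0],
    [0, -0.05, 0],
    [0, -0.05, 0],
    [0, -0.05, 0],
    [0, -0.05, 0],
    [0, -0.05, 0],
    [0, -0.05, 0],
    [0, 0, 0]
  ]
}}

```text
clock: 25.2
position: [0.6194, 0.0316, 0.1993]
ee_rot: [1.887, 1.919, -0.545]
force: [0.5, 0.7, -2.4]
width: 0.651
gripper_force: 20.0
```

```bash
python3 now.py 0 90; python3 - <<'E'
from h import *
s=arm.observe();Q=R.from_rotvec(s["ee_rot"]);z=Q.as_matrix()[:,2];print("lean",np.degrees(np.arctan2(z[1],-z[2])),z.round(3),Q.as_matrix()[:,1].round(3))
E
```

```text
{'clock': 25.2, 'position': [0.619, 0.032, 0.199], 'force': [0.48, 0.719, -2.381], 'ft_torque': [0.811, 0.095, -0.019], 'width': 0.651, 'joints': [-1.126, 0.876, 1.281, 1.599, -0.286, 1.214, 0.122]}
[(80, 0), (90, 94), (100, 87), (110, 87), (120, 99), (130, 102), (140, 102), (150, 103), (160, 103), (170, 103), (180, 102), (190, 104), (200, 105), (210, 105)]
[-14.01   0.88   1.36   0.16  41.88] 91.3 tilt [91.4 53.4  0.4] heel [0.619  0.0945 0.1687] lip [0.6187 0.1122 0.1709]
lean -32.007423050667114 [ 0.007 -0.53  -0.848] [ 1.     0.015 -0.001]
```

```bash
cat > path.py <<'E'
import numpy as np, heapq
def seg(a,b,h=.5):
    n=max(2,int(np.hypot(b[0]-a[0],b[1]-a[1])/h)+1);return np.linspace(a,b,n)
poly=[(0,-56.5),(0,0),(10.5,0),(10.5,15.5),(7,15.5),(7,3.5),(-3,3.5),(-20,3.5)]
pts=np.vstack([seg(a,b) for a,b in zip(poly[:-1],poly[1:])])
boxes=[(0,5,-64.5,0),(0,5,11.5,45),(17,24,-140,45),(-2.5,5,17,47),(5,24,-64,-8),(5,24,23.5,45)]
def clear(hx,hz,th):
    t=np.radians(th);c,s=np.cos(t),np.sin(t)
    X=hx+pts[:,0]*c+pts[:,1]*s;Z=hz-pts[:,0]*s+pts[:,1]*c
    m=1e9
    for x0,x1,z0,z1 in boxes:
        dx=np.maximum(x0-X,X-x1);dz=np.maximum(z0-Z,Z-z1)
        d=np.where((dx>0)&(dz>0),np.hypot(dx,dz),np.maximum(dx,dz));m=min(m,d.min())
    return m
if __name__=="__main__":
    HX=np.arange(-30,1.01,.5);HZ=np.arange(-10,20.01,.5);TH=np.arange(0,67,2.)
    C=np.array([[[clear(x,z,t) for t in TH] for z in HZ] for x in HX])
    def idx(x,z,t):return (int(round((x+30)*2)),int(round((z+10)*2)),int(round(t/2)))
    # bottleneck with cost sum of 1/(clear)
    start=idx(-.5,.5,0);D={start:0};par={};pq=[(0,start)];done=set();goal=None
    for it in range(10**7):
        if not pq:break
        d,u=heapq.heappop(pq)
        if u in done:continue
        done.add(u)
        if HX[u[0]]<=-25: goal=u;break
        for dd in[(1,0,0),(-1,0,0),(0,1,0),(0,-1,0),(0,0,1),(0,0,-1),(1,1,0),(-1,-1,0),(1,-1,0),(-1,1,0),(1,0,1),(-1,0,1),(1,0,-1),(-1,0,-1),(0,1,1),(0,-1,1),(0,1,-1),(0,-1,-1),(-1,-1,1),(-1,1,1),(1,1,1),(1,-1,1)]:
            v=tuple(np.add(u,dd))
            if min(v)<0 or v[0]>=len(HX) or v[1]>=len(HZ) or v[2]>=len(TH):continue
            c=C[v]
            if c<.15:continue
            nd=d+1/min(c,3)**2
            if nd<D.get(v,1e18):D[v]=nd;par[v]=u;heapq.heappush(pq,(nd,v))
    print(goal);u=goal
    while True:
        print((HX[u[0]],HZ[u[1]],TH[u[2]],round(C[u],2)),end=" ")
        if u==start:break
        u=par[u]
E
python3 path.py
```

```text
(np.int64(10), np.int64(20), np.int64(31))
(np.float64(-25.0), np.float64(0.0), np.float64(62.0), np.float64(6.38)) (np.float64(-24.5), np.float64(0.5), np.float64(62.0), np.float64(5.88)) (np.float64(-24.0), np.float64(1.0), np.float64(62.0), np.float64(5.38)) (np.float64(-23.5), np.float64(1.5), np.float64(62.0), np.float64(4.88)) (np.float64(-23.0), np.float64(2.0), np.float64(62.0), np.float64(4.38)) (np.float64(-22.5), np.float64(2.5), np.float64(62.0), np.float64(3.92)) (np.float64(-22.0), np.float64(3.0), np.float64(62.0), np.float64(3.53)) (np.float64(-21.5), np.float64(3.5), np.float64(62.0), np.float64(3.25)) (np.float64(-21.0), np.float64(4.0), np.float64(62.0), np.float64(3.12)) (np.float64(-20.5), np.float64(4.5), np.float64(62.0), np.float64(3.14)) (np.float64(-20.0), np.float64(5.0), np.float64(62.0), np.float64(3.31)) (np.float64(-19.5), np.float64(5.5), np.float64(62.0), np.float64(3.51)) (np.float64(-19.0), np.float64(6.0), np.float64(62.0), np.float64(3.72)) (np.float64(-18.5), np.float64(6.0), np.float64(64.0), np.float64(3.0)) (np.float64(-18.0), np.float64(6.5),
[... 3093 characters left out ...]
(-1.5), np.float64(5.0), np.float64(16.0), np.float64(2.54)) (np.float64(-1.5), np.float64(4.5), np.float64(14.0), np.float64(2.39)) (np.float64(-1.5), np.float64(4.0), np.float64(12.0), np.float64(2.21)) (np.float64(-1.5), np.float64(3.5), np.float64(10.0), np.float64(1.99)) (np.float64(-1.5), np.float64(3.0), np.float64(8.0), np.float64(1.76)) (np.float64(-1.5), np.float64(2.5), np.float64(6.0), np.float64(1.48)) (np.float64(-1.5), np.float64(2.0), np.float64(4.0), np.float64(1.18)) (np.float64(-1.0), np.float64(1.5), np.float64(2.0), np.float64(1.05)) (np.float64(-1.0), np.float64(1.0), np.float64(0.0), np.float64(1.0)) (np.float64(-0.5), np.float64(0.5), np.float64(0.0), np.float64(0.5))
```

```bash
sed -i 's/TH=np.arange(0,67,2.)/import sys;TH=np.arange(0,float(sys.argv[1])+1,2.)/; s/print((HX.*$/print("%g,%g,%g,%.1f"%(HX[u[0]],HZ[u[1]],TH[u[2]],C[u]),end=" | ")/' path.py
python3 path.py 54 & python3 path.py 58 > /tmp/p58; wait; echo; cat /tmp/p58; echo
python3 - <<'E'
from h import *
import pickle
from scipy.optimize import least_squares
p,s=pickle.load(open("p3.pkl","rb"))
g=cv2.GaussianBlur(cv2.cvtColor(p["frame"],cv2.COLOR_RGB2GRAY).astype(float),(0,0),.6)
obs=[]
# crop row/2.5: .185:131, .14:237,.064:338
for z,row,cols in((.185,52.4,list(range(310,410,8))),(.14,94.8,list(range(162,370,12))),(.064,135.4,[178,186,194,202,310,318,326,334,342])):
    r0=int(row)-3
    for c in cols:
        pr=g[r0:r0+8,c-3:c+4].mean(1);d=-np.diff(pr);i=int(np.argmax(d))
        if 0<i<len(d)-1:
            a,b,e=d[i-1:i+2];obs.append((z,c,r0+i+.5+.5*(a-e)/(a-2*b+e)))
    print(z,[(o[1],round(o[2],1)) for o in obs if o[0]==z][::3])
def rows(vv,z,c):
    yy=np.linspace(-.21,.1,13);a=proj(p,panelpts(.5605,vv[0],vv[2])([[0,y,z] for y in yy])+[0,0,vv[1]]);o=np.argsort(a[:,0]);return np.interp(c,a[o,0],a[o,1])
for fz,sub in((0,None),(1,None)):
    O=obs
    res=lambda v:[rows([v[0],v[1]*fz,v[2]],z,c)-r for z,c,r in O]
    r=least_squares(res,[.264,0,.85],x_scale=[.001,.001,.1],loss="soft_l1",f_scale=.4);f=np.array(r.fun)
    e=np.array(res(r.x));print(fz,r.x.round(4),{z:round(float(np.mean([x for x,o in zip(e,O) if o[0]==z])),2) for z in(.185,.14,.064)})
h=cv2.cvtColor(p["frame"],cv2.COLOR_RGB2HSV);y=(h[...,0]>18)&(h[...,0]<36)&(h[...,1]>120)
for rr in(60,66,72,78):
    c=np.where(y[rr])[0];
    for e in (c.min()-.5,c.max()+.5):
        o,d=ray(p,(e,rr));t=(.264-.0025-o[1])/d[1];print(rr,e,(o+d*t).round(4))
E
```

```text
(np.int64(10), np.int64(14), np.int64(26))
-25,-3,52,6.3 | -24.5,-2.5,52,5.8 | -24,-2,52,5.3 | -23.5,-1.5,52,4.8 | -23,-1,52,4.3 | -22.5,-0.5,52,3.9 | -22,0,52,3.6 | -21.5,0.5,52,3.3 | -21,1,52,3.2 | -20.5,1.5,52,3.3 | -20,2,52,3.4 | -19.5,2.5,52,3.5 | -19,3,52,3.6 | -18.5,3.5,52,3.6 | -18,4,52,3.7 | -17.5,4,54,3.0 | -17,4.5,54,3.1 | -16.5,5,54,3.1 | -16,5,54,2.9 | -15.5,5,54,2.7 | -15,5.5,54,2.6 | -14.5,5.5,54,2.5 | -14,5.5,54,2.2 | -13.5,6,54,2.1 | -13,6,54,2.0 | -12.5,6,54,1.7 | -12,6.5,54,1.6 | -11.5,6.5,54,1.5 | -11,7,54,1.2 | -10.5,7,54,1.3 | -10,7.5,54,1.4 | -9.5,8,54,1.3 | -9,8,54,1.3 | -8.5,8.5,54,1.4 | -8,9,54,1.4 | -7.5,9.5,54,1.3 | -7,9.5,52,1.2 | -6.5,9.5,50,1.1 | -6,9,48,1.2 | -5.5,9,46,1.4 | -5,9,44,1.6 | -5,8.5,42,1.5 | -4.5,8.5,40,1.7 | -4.5,8,38,1.5 | -4,8,36,1.7 | -3.5,7.5,34,1.6 | -3.5,7.5,32,1.8 | -3,7,30,1.9 | -2.5,6.5,28,2.1 | -2,6,26,2.3 | -1.5,5.5,24,2.4 | -1.5,5.5,22,2.6 | -1.5,5.5,20,2.7 | -1.5,5,18,2.8 | -1.5,5,16,2.5 | -1.5,4.5,14,2.4 | -1.5,4,12,2.2 | -1.5,3.5,10,2.0 | -1.5,3,8,1.8 | -1.5,2.5,6,1.5 | -1.5,2,4,1.2 | -1,1.5,2,1.1 | -1,1,0,1.0 | -0.5,0.5,0,
[... 1192 characters left out ...]
358, np.float64(51.4)), (382, np.float64(51.6)), (406, np.float64(52.3))]
0.14 [(162, np.float64(94.4)), (198, np.float64(94.3)), (234, np.float64(94.3)), (270, np.float64(94.3)), (306, np.float64(94.5)), (342, np.float64(94.5))]
0.064 [(178, np.float64(135.1)), (202, np.float64(134.8)), (326, np.float64(135.3))]
0 [0.264  0.     1.2853] {0.185: 0.56, 0.14: -0.43, 0.064: -0.48}
1 [0.2622 0.004  0.9921] {0.185: 0.1, 0.14: -0.19, 0.064: 0.37}
60 214.5 [0.6443 0.2615 0.1845]
60 301.5 [0.692  0.2615 0.1857]
66 215.5 [0.6441 0.2615 0.179 ]
66 299.5 [0.6917 0.2615 0.1802]
72 217.5 [0.6445 0.2615 0.1732]
72 298.5 [0.692  0.2615 0.1745]
78 218.5 [0.6443 0.2615 0.167 ]
78 297.5 [0.6922 0.2615 0.1683]
```

```bash
cat > ins.py <<'E'
from fit import *
from now import fitin
PY=.2645; GBm=np.array([-14.05,.9,42.1])/1e3; YAWB=.95
def st(hx,hz,th,off=0.7,yawoff=.4,dy=0,dz=0):
    B=R.from_euler('z',90+YAWB,degrees=True)*R.from_euler('y',th,degrees=True)
    heel=np.array([.668+hx/1e3*-np.sin(np.radians(YAWB)),PY+dy+hx/1e3,.140+dz+hz/1e3])
    Q=lean(20+off-th,YAWB-yawoff); return heel+B.apply(GBm-HEEL)+Q.apply([0,0,.019]),Q
def cur(off=.7,yawoff=.4):
    s=arm.observe();Q=R.from_rotvec(s["ee_rot"]);B=Q*lean(20,0).inv()*R.from_euler('z',90,degrees=True)*R.from_euler('ZY',[yawoff,off],degrees=True)
    h=s["position"]-Q.apply([0,0,.019])+B.apply(HEEL-GBm);e=B.as_euler('ZYX',degrees=True)
    print("t %.2f heel x %.1f  hx %.2f hz %.2f th %.2f yaw %.2f roll %.2f F %s T %s w %.3f"%(s["clock"],h[0]*1e3,(h[1]-PY)*1e3,(h[2]-.14)*1e3,e[1],e[0],e[2],s["force"].round(2),s["ft_torque"].round(2),s["width"]),"j",s["joints"].round(2));return s
E
python3 - <<'E'
from ins import *
cur();s=arm.observe();q=s["position"];Q0=R.from_rotvec(s["ee_rot"])
t,Q=st(-35,-2,56);print(t)
plan([((.668,.10,.215),Q0,5),(t,Q,5)],nd=1)
E
```

```text
t 25.25 heel x 618.9  hx -170.61 hz 29.86 th 52.71 yaw 91.60 roll 0.61 F [ 1.15  0.32 -0.78] T [0.68 0.05 0.07] w 0.650 j [-1.12  0.87  1.28  1.6  -0.29  1.21  0.12]
[0.66862393 0.16796283 0.17168605]
10 max mm 17.32050807568877 max rad 0.012 end [0.6685 0.1679 0.1713]
"delta_pos": [[1.0,1.0,-1.0],[1.0,1.0,-1.0],[1.0,1.0,-1.0],[1.0,1.0,-0.9],[1.0,1.0,-1.0],[1.6,0.0,0.0],[1.6,0.0,0.0],[1.7,0.1,-0.0],[1.6,-0.0,-0.1],[1.6,0.0,-0.0]] "angular": [[0.0,0.0,0.0],[0.0,0.0,0.0],[0.0,0.0,0.0],[0.0,0.0,0.0],[0.0,0.0,0.0],[0.0,-0.011,0.001],[0.001,-0.012,0.001],[0.0,-0.011,0.001],[0.001,-0.012,0.001],[0.0,-0.011,0.001]]
```

Request:
{"fn": "carry_out", "kwargs": {
  "claw": [4.5, 4.5, 4.5, 4.5, 4.5, 4.5, 4.5, 4.5, 4.5, 4.5, 4.5],
  "delta_pos": [
    [1, 1, -1],
    [1, 1, -1],
    [1, 1, -1],
    [1, 1, -0.9],
    [1, 1, -1],
    [1.6, 0, 0],
    [1.6, 0, 0],
    [1.7, 0.1, 0],
    [1.6, 0, -0.1],
    [1.6, 0, 0],
    [0, 0, 0]
  ],
  "angular": [
    [0, 0, 0],
    [0, 0, 0],
    [0, 0, 0],
    [0, 0, 0],
    [0, 0, 0],
    [0, -0.011, 0.001],
    [0.001, -0.012, 0.001],
    [0, -0.011, 0.001],
    [0.001, -0.012, 0.001],
    [0, -0.011, 0.001],
    [0, 0, 0]
  ]
}}

```text
clock: 26.35
position: [0.6684, 0.1713, 0.1683]
ee_rot: [1.854, 1.881, -0.593]
force: [-0.7, 0.7, -2.1]
width: 0.649
gripper_force: 20.0
```

```bash
python3 - <<'E'
from ins import *
import pickle
s=cur();p=arm.get_image("wrist");P={n:arm.get_image(n) for n in("top","side")};pickle.dump((p,s,P),open("p6.pkl","wb"))
m=yellow(p);print([(r,int(m[r].sum())) for r in range(20,215,10)])
for r0 in(85,):
    v,c,(B,o)=fitin(p,s,(-14,.9,0,0.3,42.1),r0=r0);print(v.round(2),round(c,1),B.as_euler('ZYX',degrees=True).round(2),((o+B.apply(HEEL)-[.668,PY,.14])*1e3).round(2))
t,Q=st(-24,-1,56);plan([(t,Q,4)])
f=P["top"]["frame"][110:206,90:218];cv2.imwrite("pics/t2.png",cv2.cvtColor(cv2.resize(np.hstack([f,P["side"]["frame"][210:306,130:258]]),(800,300),interpolation=2),4))
E
```

```text
t 26.35 heel x 667.9  hx -31.71 hz -5.41 th 56.06 yaw 91.70 roll 0.81 F [-0.65  0.73 -2.08] T [ 0.85  0.07 -0.02] w 0.649 j [-1.13  1.06  1.22  1.29 -0.35  1.43 -0.06]
[(20, 0), (30, 0), (40, 0), (50, 149), (60, 145), (70, 141), (80, 137), (90, 133), (100, 130), (110, 126), (120, 123), (130, 102), (140, 102), (150, 102), (160, 103), (170, 103), (180, 103), (190, 102), (200, 104), (210, 105)]
[-15.31   0.85  -6.43   0.1   43.38] 1403.6 [91.1  48.93  0.32] [  0.15 -26.12  -0.55]
4 max mm 3.2031234756093934 max rad 0.001 end [0.6684 0.179  0.1727]
"delta_pos": [[0.24,-0.02,-0.19],[0.25,-0.01,-0.2],[0.24,-0.02,-0.19],[0.25,-0.01,-0.2]] "angular": [[0.0,0.0,-0.0],[0.0,0.001,-0.001],[0.0,0.0,-0.0],[0.001,0.0,-0.001]]
```

```bash
python3 - <<'E'
s=open('ins.py').read()
s=s.replace("Q=lean(20+off-th,YAWB-yawoff); return","Q=B*R.from_euler('ZY',[yawoff,off],degrees=True).inv()*R.from_euler('z',-90,degrees=True)*lean(20,0); return").replace("yawoff=.4","yawoff=.2")
open('ins.py','w').write(s)
E
python3 - <<'E'
from ins import *
import pickle
cur()
t,Q=st(-62,0,56);plan([(t,Q,5)])
E
```

```text
t 26.50 heel x 669.3  hx -36.52 hz -1.74 th 56.08 yaw 90.71 roll 0.14 F [-0.06 -1.11 -1.04] T [ 0.83  0.09 -0.03] w 0.652 j [-1.12  1.05  1.23  1.29 -0.35  1.43 -0.06]
5 max mm 5.163332257370234 max rad 0.002 end [0.6691 0.141  0.1737]
"delta_pos": [[-0.44,-0.0,0.27],[-0.43,-0.01,0.27],[-0.44,-0.0,0.27],[-0.43,-0.01,0.26],[-0.44,-0.01,0.27]] "angular": [[-0.001,0.0,-0.001],[-0.001,0.001,-0.001],[-0.001,-0.0,-0.001],[-0.001,0.0,-0.0],[-0.001,0.0,-0.001]]
```

View pics/t2.png

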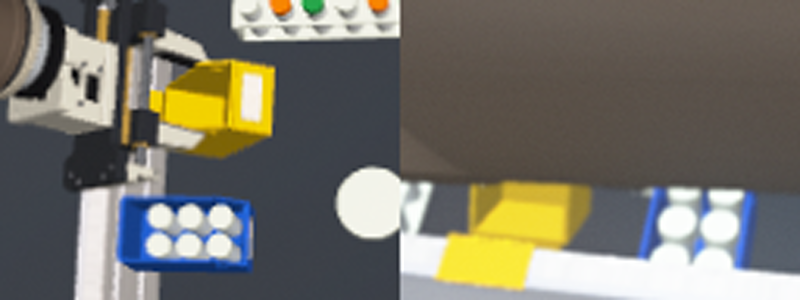

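The crops show the bin held front-up in front of the panel, to the right of the blue bin in the top view, with nothing touching. The tag hides the lip from the wrist camera, so I back off 60 mm to measure the tilt of the bin in the hand.

Request:
{"fn": "carry_out", "kwargs": {
  "claw": [4.5, 4.5, 4.5, 4.5, 4.5, 4.5, 4.5, 4.5, 4.5],
  "delta_pos": [
    [-0.87, 0, 0.53],
    [-0.87, 0, 0.53],
    [-0.87, 0, 0.53],
    [-0.87, 0, 0.53],
    [-0.87, 0, 0.53],
    [-0.87, 0, 0.53],
    [0, 0, 0],
    [0, 0, 0],
    [0, 0, 0]
  ],
  "angular": [
    [0, 0, 0],
    [0, 0, 0],
    [0, 0, 0],
    [0, 0, 0],
    [0, 0, 0],
    [0, 0, 0],
    [0, 0, 0],
    [0, 0, 0],
    [0, 0, 0]
  ]
}}

```text
clock: 27.4
position: [0.6698, 0.1073, 0.1755]
ee_rot: [1.858, 1.877, -0.59]
force: [0.2, 0.1, -1.8]
width: 0.648
gripper_force: 20.0
```

```bash
python3 - <<'E'
from ins import *
import pickle
for k in range(3):
    s=cur();p=arm.get_image("wrist")
pickle.dump((p,s),open("p7.pkl","wb"))
m=yellow(p);print([(r,int(m[r].sum())) for r in range(20,135,6)])
for r0 in(80,86):
    v,c,(B,o)=fitin(p,s,(-14,.9,-5,0.3,42.1),r0=r0);print(v.round(2),round(c,1),B.as_euler('ZYX',degrees=True).round(2))
E
```

```text
t 27.40 heel x 669.9  hx -95.66 hz 1.79 th 56.00 yaw 90.88 roll 0.21 F [ 0.16  0.05 -1.83] T [0.78 0.03 0.07] w 0.648 j [-1.1   1.01  1.23  1.38 -0.32  1.34  0.01]
t 27.45 heel x 669.8  hx -95.60 hz 1.74 th 56.01 yaw 90.90 roll 0.22 F [ 0.23 -0.16 -1.29] T [ 0.77  0.07 -0.02] w 0.648 j [-1.1   1.01  1.23  1.38 -0.32  1.34  0.01]
t 27.50 heel x 669.8  hx -95.66 hz 1.79 th 56.02 yaw 90.89 roll 0.21 F [-0.07 -0.71 -1.03] T [0.83 0.06 0.03] w 0.650 j [-1.1   1.01  1.23  1.38 -0.32  1.34  0.01]
[(20, 0), (26, 0), (32, 0), (38, 0), (44, 0), (50, 0), (56, 0), (62, 0), (68, 0), (74, 0), (80, 0), (86, 94), (92, 93), (98, 89), (104, 85), (110, 87), (116, 101), (122, 101), (128, 101), (134, 100)]
[-14.58   1.02   1.11   0.2   42.4 ] 161.5 [90.89 56.42  0.21]
[-14.01   0.83   1.53   0.06  41.97] 148.3 [9.064e+01 5.684e+01 1.000e-02]
```

```bash
sed -i 's/off=0.7/off=1.2/; s/off=.7/off=1.2/' ins.py; python3 - <<'E'
from ins import *
cur()
a=st(-28,-3,56);plan([(*a,12)])
E
```

```text
t 27.55 heel x 669.8  hx -96.24 hz 1.37 th 56.52 yaw 90.88 roll 0.21 F [ 0.32 -0.33 -0.64] T [ 0.84  0.13 -0.05] w 0.647 j [-1.1   1.01  1.23  1.38 -0.32  1.34  0.01]
12 max mm 5.746303159423456 max rad 0.002 end [0.6686 0.1751 0.1706]
"delta_pos": [[0.49,-0.0,-0.29],[0.48,-0.01,-0.3],[0.49,-0.0,-0.29],[0.48,-0.0,-0.29],[0.49,-0.01,-0.3],[0.49,-0.0,-0.29],[0.48,-0.0,-0.29],[0.49,-0.01,-0.29],[0.49,0.0,-0.29],[0.49,0.0,-0.29],[0.48,-0.0,-0.29],[0.49,-0.0,-0.29]] "angular": [[-0.0,0.001,-0.0],[-0.001,0.001,-0.0],[-0.0,0.0,-0.001],[-0.0,0.001,0.0],[-0.001,0.001,0.0],[-0.0,0.001,-0.0],[-0.0,0.0,-0.0],[-0.001,0.001,-0.001],[-0.0,0.001,0.0],[-0.0,0.001,0.0],[-0.001,0.0,-0.0],[-0.0,0.001,-0.0]]
```

Request:
{"fn": "carry_out", "kwargs": {
  "claw": [4.5, 4.5, 4.5, 4.5, 4.5, 4.5, 4.5, 4.5, 4.5, 4.5, 4.5, 4.5, 4.5, 4.5, 4.5],
  "delta_pos": [
    [0.49, 0, -0.29],
    [0.48, -0.01, -0.3],
    [0.49, 0, -0.29],
    [0.48, 0, -0.29],
    [0.49, -0.01, -0.3],
    [0.49, 0, -0.29],
    [0.48, 0, -0.29],
    [0.49, -0.01, -0.29],
    [0.49, 0, -0.29],
    [0.49, 0, -0.29],
    [0.48, 0, -0.29],
    [0.49, 0, -0.29],
    [0, 0, 0],
    [0, 0, 0],
    [0, 0, 0]
  ],
  "angular": [
    [0, 0.001, 0],
    [-0.001, 0.001, 0],
    [0, 0, -0.001],
    [0, 0.001, 0],
    [-0.001, 0.001, 0],
    [0, 0.001, 0],
    [0, 0, 0],
    [-0.001, 0.001, -0.001],
    [0, 0.001, 0],
    [0, 0.001, 0],
    [-0.001, 0, 0],
    [0, 0.001, 0],
    [0, 0, 0],
    [0, 0, 0],
    [0, 0, 0]
  ]
}}

```text
clock: 29.05
position: [0.6686, 0.174, 0.1709]
ee_rot: [1.861, 1.883, -0.58]
force: [0.7, -0.1, -1.6]
width: 0.645
gripper_force: 20.0
```

```bash
python3 - <<'E'
from ins import *
cur()
W=[(-25,-2,56,3),(-18,5,57,5),(-16,6,58,2),(-14,6.6,58,2)]
plan([(*st(*w[:3]),w[3]) for w in W])
E
```

```text
t 29.05 heel x 668.5  hx -29.13 hz -2.71 th 56.02 yaw 90.82 roll -0.03 F [ 0.67 -0.15 -1.57] T [0.75 0.07 0.01] w 0.645 j [-1.13  1.05  1.22  1.29 -0.35  1.43 -0.06]
12 max mm 2.23606797749979 max rad 0.009 end [0.6684 0.1903 0.1823]
"delta_pos": [[0.1,0.0,-0.1],[0.1,0.0,-0.1],[0.1,0.01,-0.09],[0.03,-0.0,-0.22],[0.03,-0.0,-0.22],[0.04,-0.0,-0.22],[0.03,-0.0,-0.22],[0.02,-0.0,-0.22],[0.05,-0.0,-0.16],[0.04,-0.0,-0.16],[0.06,-0.0,-0.08],[0.07,-0.0,-0.09]] "angular": [[-0.0,0.0,-0.001],[-0.001,0.0,-0.0],[0.0,0.0,-0.001],[0.0,-0.003,0.0],[0.0,-0.004,0.0],[0.0,-0.003,0.0],[0.0,-0.004,0.0],[0.0,-0.003,0.0],[0.0,-0.009,0.0],[0.0,-0.009,0.0],[0.0,0.0,0.0],[0.0,0.0,0.0]]
```

Request:
{"fn": "carry_out", "kwargs": {
  "claw": [4.5, 4.5, 4.5, 4.5, 4.5, 4.5, 4.5, 4.5, 4.5, 4.5, 4.5, 4.5, 4.5, 4.5],
  "delta_pos": [
    [0.1, 0, -0.1],
    [0.1, 0, -0.1],
    [0.1, 0.01, -0.09],
    [0.03, 0, -0.22],
    [0.03, 0, -0.22],
    [0.04, 0, -0.22],
    [0.03, 0, -0.22],
    [0.02, 0, -0.22],
    [0.05, 0, -0.16],
    [0.04, 0, -0.16],
    [0.06, 0, -0.08],
    [0.07, 0, -0.09],
    [0, 0, 0],
    [0, 0, 0]
  ],
  "angular": [
    [0, 0, -0.001],
    [-0.001, 0, 0],
    [0, 0, -0.001],
    [0, -0.003, 0],
    [0, -0.004, 0],
    [0, -0.003, 0],
    [0, -0.004, 0],
    [0, -0.003, 0],
    [0, -0.009, 0],
    [0, -0.009, 0],
    [0, 0, 0],
    [0, 0, 0],
    [0, 0, 0],
    [0, 0, 0]
  ]
}}

```text
clock: 30.45
position: [0.6684, 0.1907, 0.1823]
ee_rot: [1.836, 1.863, -0.608]
force: [-0.2, -0.3, -1.4]
width: 0.651
gripper_force: 20.0
```

```bash
python3 - <<'E'
from ins import *
cur()
W=[(-12,7.2,58,2),(-9,8.9,58,3),(-8,9.5,58,2)]
plan([(*st(*w[:3]),w[3]) for w in W])
E
```

```text
t 30.45 heel x 668.3  hx -13.66 hz 6.55 th 58.01 yaw 91.00 roll 0.01 F [-0.23 -0.26 -1.42] T [0.83 0.05 0.07] w 0.651 j [-1.14  1.06  1.22  1.23 -0.33  1.48 -0.09]
7 max mm 1.2083045973594573 max rad 0.001 end [0.6682 0.1963 0.1852]
"delta_pos": [[0.05,-0.0,-0.08],[0.04,-0.01,-0.07],[0.05,0.0,-0.11],[0.05,0.0,-0.1],[0.04,0.0,-0.11],[0.02,0.0,-0.05],[0.03,0.0,-0.05]] "angular": [[0.0,0.0,0.0],[0.0,0.0,0.001],[0.0,0.0,-0.0],[0.0,0.0,-0.0],[0.0,0.0,-0.0],[0.0,0.0,-0.0],[0.0,0.0,-0.0]]
```

Request:
{"fn": "carry_out", "kwargs": {
  "claw": [4.5, 4.5, 4.5, 4.5, 4.5, 4.5, 4.5, 4.5, 4.5],
  "delta_pos": [
    [0.05, 0, -0.08],
    [0.04, -0.01, -0.07],
    [0.05, 0, -0.11],
    [0.05, 0, -0.1],
    [0.04, 0, -0.11],
    [0.02, 0, -0.05],
    [0.03, 0, -0.05],
    [0, 0, 0],
    [0, 0, 0]
  ],
  "angular": [
    [0, 0, 0],
    [0, 0, 0.001],
    [0, 0, 0],
    [0, 0, 0],
    [0, 0, 0],
    [0, 0, 0],
    [0, 0, 0],
    [0, 0, 0],
    [0, 0, 0]
  ]
}}

```text
clock: 31.35
position: [0.6682, 0.1964, 0.1851]
ee_rot: [1.837, 1.862, -0.608]
force: [0.5, 0.1, -1.8]
width: 0.648
gripper_force: 20.0
```

```bash
python3 - <<'E'
from ins import *
s=cur()
W=[(-7,9.5,54,3),(-6,9.5,50,3)]
plan([(*st(*w[:3]),w[3]) for w in W])
E
```

```text
t 31.35 heel x 668.1  hx -7.91 hz 9.38 th 58.01 yaw 90.91 roll -0.05 F [ 0.52  0.15 -1.78] T [ 0.77  0.09 -0.03] w 0.648 j [-1.14  1.07  1.22  1.22 -0.33  1.5  -0.09]
6 max mm 1.5811388300841898 max rad 0.024 end [0.6683 0.1939 0.1764]
"delta_pos": [[0.04,0.0,0.14],[0.05,0.0,0.14],[0.04,0.0,0.14],[0.05,0.0,0.14],[0.05,0.0,0.15],[0.04,0.0,0.15]] "angular": [[0.0,0.023,-0.0],[0.0,0.024,-0.0],[0.001,0.023,-0.0],[-0.0,0.023,-0.0],[-0.0,0.024,-0.0],[-0.0,0.023,-0.0]]
```

Request:
{"fn": "carry_out", "kwargs": {
  "claw": [4.5, 4.5, 4.5, 4.5, 4.5, 4.5, 4.5, 4.5],
  "delta_pos": [
    [0.04, 0, 0.14],
    [0.05, 0, 0.14],
    [0.04, 0, 0.14],
    [0.05, 0, 0.14],
    [0.05, 0, 0.15],
    [0.04, 0, 0.15],
    [0, 0, 0],
    [0, 0, 0]
  ],
  "angular": [
    [0, 0.023, 0],
    [0, 0.024, 0],
    [0.001, 0.023, 0],
    [0, 0.023, 0],
    [0, 0.024, 0],
    [0, 0.023, 0],
    [0, 0, 0],
    [0, 0, 0]
  ]
}}

```text
clock: 32.15
position: [0.6682, 0.1939, 0.1764]
ee_rot: [1.925, 1.951, -0.491]
force: [0.2, 0.5, -3.7]
width: 0.648
gripper_force: 20.0
```

```bash
python3 - <<'E'
from ins import *
s=cur()
W=[(-5,9.2,45,4),(-4.5,8.3,39,4)]
plan([(*st(*w[:3]),w[3]) for w in W])
E
```

```text
t 32.15 heel x 668.0  hx -5.99 hz 9.47 th 49.98 yaw 90.96 roll 0.02 F [ 0.19  0.53 -3.7 ] T [ 1.   -0.01  0.01] w 0.648 j [-1.11  0.99  1.19  1.28 -0.4   1.43 -0.05]
8 max mm 2.0615528128088307 max rad 0.027 end [0.6683 0.1915 0.1624]
"delta_pos": [[0.05,0.0,0.14],[0.04,0.0,0.15],[0.04,0.0,0.15],[0.04,0.0,0.14],[0.05,0.0,0.2],[0.04,0.0,0.2],[0.04,0.0,0.2],[0.04,0.0,0.2]] "angular": [[-0.0,0.022,0.0],[-0.0,0.021,0.0],[-0.0,0.022,0.0],[-0.0,0.022,0.0],[0.0,0.026,0.0],[0.0,0.026,0.0],[0.0,0.026,0.0],[0.0,0.027,0.0]]
```

Request:
{"fn": "carry_out", "kwargs": {
  "claw": [4.5, 4.5, 4.5, 4.5],
  "delta_pos": [
    [0.02, 0, 0.04],
    [0.02, 0, 0.04],
    [0, 0, 0],
    [0, 0, 0]
  ],
  "angular": [
    [0, 0, 0],
    [0, 0, 0],
    [0, 0, 0],
    [0, 0, 0]
  ]
}}

```text
clock: 32.55
position: [0.6684, 0.1937, 0.1758]
ee_rot: [1.924, 1.95, -0.492]
force: [-1.1, -0.2, -1.0]
width: 0.65
gripper_force: 20.0
```

```bash
python3 - <<'E'
from ins import *
from path import clear
s=cur()
for dx in(-1.5,0,1.5): print(dx,[(dz,round(clear(-5.9+dx,8.8+dz,50),2)) for dz in(-1.5,-1,-.5,0,.5,1)])
W=[(-5,8.2,45,4),(-4.5,7.3,39,4)]
plan([(*st(*w[:3]),w[3]) for w in W])
E
```

```text
t 32.55 heel x 668.2  hx -6.21 hz 8.76 th 50.03 yaw 90.93 roll -0.02 F [-1.11 -0.19 -1.04] T [0.66 0.03 0.03] w 0.650 j [-1.11  0.99  1.19  1.29 -0.4   1.43 -0.05]
-1.5 [(-1.5, np.float64(-0.1)), (-1, np.float64(0.28)), (-0.5, np.float64(0.64)), (0, np.float64(1.0)), (0.5, np.float64(0.72)), (1, np.float64(0.34))]
0 [(-1.5, np.float64(-0.74)), (-1, np.float64(-0.24)), (-0.5, np.float64(0.26)), (0, np.float64(0.76)), (0.5, np.float64(1.26)), (1, np.float64(1.3))]
1.5 [(-1.5, np.float64(-0.74)), (-1, np.float64(-0.24)), (-0.5, np.float64(0.26)), (0, np.float64(0.76)), (0.5, np.float64(1.26)), (1, np.float64(0.96))]
8 max mm 2.0615528128088307 max rad 0.026 end [0.6683 0.1914 0.1614]
"delta_pos": [[0.06,-0.0,0.15],[0.05,-0.0,0.15],[0.05,-0.01,0.15],[0.04,0.0,0.15],[0.05,-0.0,0.2],[0.05,-0.0,0.2],[0.04,-0.0,0.2],[0.03,-0.0,0.2]] "angular": [[0.0,0.022,-0.0],[0.0,0.022,-0.0],[0.0,0.022,-0.0],[0.0,0.022,-0.0],[0.0,0.026,0.0],[0.0,0.026,0.0],[0.001,0.026,0.0],[-0.0,0.026,0.0]]
```

Request:
{"fn": "carry_out", "kwargs": {
  "claw": [4.5, 4.5, 4.5, 4.5, 4.5, 4.5],
  "delta_pos": [
    [0.06, 0, 0.14],
    [0.05, 0, 0.14],
    [0.05, -0.01, 0.14],
    [0.04, 0, 0.14],
    [0, 0, 0],
    [0, 0, 0]
  ],
  "angular": [
    [0, 0.022, 0],
    [0, 0.022, 0],
    [0, 0.022, 0],
    [0, 0.022, 0],
    [0, 0, 0],
    [0, 0, 0]
  ]
}}

```text
clock: 33.15
position: [0.6682, 0.1929, 0.1698]
ee_rot: [1.978, 2.004, -0.413]
force: [0.8, -0.1, -1.0]
width: 0.651
gripper_force: 20.0
```

```bash
python3 - <<'E'
from ins import *
from path import clear
s=cur()
for dx in(-1.5,0,1.5): print(dx,[(dz,round(float(clear(-5+dx,8.5+dz,45)),2)) for dz in(-2,-1.5,-1,-.5,0,.5,1)])
W=[(-4.5,7.6,39,5),(-3.5,6.8,33,5)]
plan([(*st(*w[:3]),w[3]) for w in W])
E
```

```text
t 33.15 heel x 668.0  hx -4.90 hz 8.66 th 44.94 yaw 90.93 roll -0.01 F [ 0.79 -0.1  -1.  ] T [ 0.53  0.04 -0.01] w 0.651 j [-1.09  0.95  1.17  1.33 -0.44  1.39 -0.02]
-1.5 [(-2, -0.92), (-1.5, -0.42), (-1, 0.08), (-0.5, 0.58), (0, 1.02), (0.5, 0.64), (1, 0.29)]
0 [(-2, -0.92), (-1.5, -0.42), (-1, 0.08), (-0.5, 0.58), (0, 1.08), (0.5, 1.58), (1, 1.34)]
1.5 [(-2, -0.92), (-1.5, -0.42), (-1, 0.08), (-0.5, 0.58), (0, 1.08), (0.5, 0.77), (1, 0.39)]
10 max mm 1.6522711641858305 max rad 0.021 end [0.6684 0.1913 0.1538]
"delta_pos": [[0.04,0.0,0.16],[0.03,0.0,0.16],[0.04,0.01,0.16],[0.02,-0.0,0.16],[0.03,-0.0,0.16],[0.05,-0.0,0.15],[0.04,-0.0,0.16],[0.04,-0.0,0.16],[0.04,-0.0,0.15],[0.03,-0.0,0.16]] "angular": [[0.0,0.021,-0.0],[0.0,0.02,-0.0],[0.0,0.021,-0.0],[0.0,0.021,-0.0],[0.0,0.021,-0.0],[0.0,0.021,0.0],[0.0,0.021,0.0],[0.0,0.021,0.0],[0.001,0.02,0.0],[-0.0,0.021,0.0]]
```

Free of contact. Continue the swing.

Request:
{"fn": "carry_out", "kwargs": {
  "claw": [4.5, 4.5, 4.5, 4.5, 4.5, 4.5, 4.5, 4.5, 4.5, 4.5, 4.5, 4.5],
  "delta_pos": [
    [0.04, 0, 0.16],
    [0.03, 0, 0.16],
    [0.04, 0.01, 0.16],
    [0.02, 0, 0.16],
    [0.03, 0, 0.16],
    [0.05, 0, 0.15],
    [0.04, 0, 0.16],
    [0.04, 0, 0.16],
    [0.04, 0, 0.15],
    [0.03, 0, 0.16],
    [0, 0, 0],
    [0, 0, 0]
  ],
  "angular": [
    [0, 0.021, 0],
    [0, 0.02, 0],
    [0, 0.021, 0],
    [0, 0.021, 0],
    [0, 0.021, 0],
    [0, 0.021, 0],
    [0, 0.021, 0],
    [0, 0.021, 0],
    [0.001, 0.02, 0],
    [0, 0.021, 0],
    [0, 0, 0],
    [0, 0, 0]
  ]
}}

```text
clock: 34.35
position: [0.6684, 0.1915, 0.1536]
ee_rot: [2.097, 2.126, -0.216]
force: [0.1, -0.1, -1.3]
width: 0.65
gripper_force: 20.0
```

```bash
python3 - <<'E'
from ins import *
from path import clear
s=cur()
for dx in(-1.5,0,1.5): print(dx,[(dz,round(float(clear(-3.5+dx,7+dz,33)),2)) for dz in(-2,-1.5,-1,-.5,0,.5,1)])
W=[(-2,5.5,26,5),(-1.5,4.8,20,5)]
plan([(*st(*w[:3]),w[3]) for w in W])
E
```

```text
t 34.35 heel x 668.1  hx -3.37 hz 6.65 th 33.03 yaw 90.97 roll 0.02 F [ 0.11 -0.09 -1.29] T [ 0.21 -0.02  0.01] w 0.650 j [-1.01  0.85  1.1   1.42 -0.55  1.31  0.08]
-1.5 [(-2, -0.72), (-1.5, -0.22), (-1, 0.28), (-0.5, 0.78), (0, 1.09), (0.5, 0.82), (1, 0.53)]
0 [(-2, -0.17), (-1.5, 0.05), (-1, 0.42), (-0.5, 0.84), (0, 1.32), (0.5, 1.78), (1, 1.34)]
1.5 [(-2, 0.39), (-1.5, 0.81), (-1, 1.23), (-0.5, 1.64), (0, 1.38), (0.5, 0.94), (1, 0.57)]
10 max mm 1.9924858845171276 max rad 0.025 end [0.6683 0.1935 0.1359]
"delta_pos": [[0.06,-0.0,0.19],[0.06,-0.0,0.18],[0.05,-0.01,0.19],[0.04,0.0,0.19],[0.05,0.0,0.19],[0.03,-0.0,0.16],[0.03,-0.0,0.16],[0.03,-0.0,0.16],[0.02,-0.0,0.16],[0.02,-0.0,0.16]] "angular": [[0.0,0.025,0.0],[0.0,0.024,0.0],[0.0,0.025,0.0],[0.0,0.024,0.0],[0.0,0.025,0.0],[0.0,0.021,0.0],[0.0,0.021,0.0],[0.0,0.021,0.0],[0.0,0.02,0.0],[0.0,0.021,0.0]]
```

Request:
{"fn": "carry_out", "kwargs": {
  "claw": [4.5, 4.5, 4.5, 4.5, 4.5, 4.5, 4.5, 4.5, 4.5, 4.5, 4.5, 4.5],
  "delta_pos": [
    [0.06, 0, 0.19],
    [0.06, 0, 0.18],
    [0.05, -0.01, 0.19],
    [0.04, 0, 0.19],
    [0.05, 0, 0.19],
    [0.03, 0, 0.16],
    [0.03, 0, 0.16],
    [0.03, 0, 0.16],
    [0.02, 0, 0.16],
    [0.02, 0, 0.16],
    [0, 0, 0],
    [0, 0, 0]
  ],
  "angular": [
    [0, 0.025, 0],
    [0, 0.024, 0],
    [0, 0.025, 0],
    [0, 0.024, 0],
    [0, 0.025, 0],
    [0, 0.021, 0],
    [0, 0.021, 0],
    [0, 0.021, 0],
    [0, 0.02, 0],
    [0, 0.021, 0],
    [0, 0, 0],
    [0, 0, 0]
  ]
}}

```text
clock: 35.55
position: [0.6683, 0.1936, 0.1358]
ee_rot: [-2.196, -2.227, -0.024]
force: [-0.5, 0.0, -0.8]
width: 0.651
gripper_force: 20.0
```

```bash
python3 - <<'E'
from ins import *
from path import clear
s=cur()
for th,h in((20,5),(12,3.8),(6,2.5)):
  for dx in(-1.5,0,1.5): print(th,dx,[(dz,round(float(clear(-1.5+dx,h+dz,th)),2)) for dz in(-2,-1,0,1)])
W=[(-1.7,3.6,12,7),(-1.7,2.4,6,6)]
plan([(*st(*w[:3]),w[3]) for w in W])
E
```

```text
t 35.55 heel x 668.0  hx -1.50 hz 4.71 th 20.02 yaw 90.97 roll -0.02 F [-0.53  0.   -0.84] T [-0.12  0.02 -0.03] w 0.651 j [-0.89  0.77  1.    1.51 -0.69  1.23  0.23]
20 -1.5 [(-2, 0.09), (-1, 1.03), (0, 1.71), (1, 1.37)]
20 0 [(-2, 0.61), (-1, 1.54), (0, 2.48), (1, 2.18)]
20 1.5 [(-2, 1.04), (-1, 1.39), (0, 1.72), (1, 1.67)]
12 -1.5 [(-2, 0.14), (-1, 1.0), (0, 0.8), (1, 0.61)]
12 0 [(-2, 0.45), (-1, 1.39), (0, 2.25), (1, 2.04)]
12 1.5 [(-2, 0.42), (-1, 0.62), (0, 0.82), (1, 1.02)]
6 -1.5 [(-2, -0.28), (-1, 0.11), (0, 0.01), (1, -0.1)]
6 0 [(-2, -0.13), (-1, 0.82), (0, 1.48), (1, 1.38)]
6 1.5 [(-2, -0.02), (-1, 0.16), (0, 0.26), (1, 0.37)]
13 max mm 1.61245154965971 max rad 0.02 end [0.6683 0.1976 0.1169]
"delta_pos": [[0.02,-0.0,0.15],[0.02,-0.0,0.16],[0.01,-0.0,0.15],[0.02,-0.0,0.16],[0.01,-0.0,0.15],[0.0,-0.0,0.16],[0.0,-0.0,0.15],[0.02,-0.0,0.14],[0.01,-0.0,0.14],[0.01,-0.0,0.14],[0.01,-0.0,0.14],[0.01,-0.0,0.14],[0.0,-0.0,0.15]] "angular": [[0.0,0.02,0.0],[0.0,0.02,0.0],[0.0,0.02,0.0],[0.0,0.02,0.0],[0.001,0.02,0.0],[-0.0,0.02,0.001],[-0.0,0.02,-0.0],[0.0,0.017,-0.0],[0.0,0.018,-0.0],[0.0,0.017,-0.0],[0.0,0.018,-0.0],[0.0,0.017,-0.0],[0.0,0.018,-0.0]]
```

Request:
{"fn": "carry_out", "kwargs": {
  "claw": [4.5, 4.5, 4.5, 4.5, 4.5, 4.5, 4.5, 4.5, 4.5],
  "delta_pos": [
    [0.02, 0, 0.15],
    [0.02, 0, 0.16],
    [0.01, 0, 0.15],
    [0.02, 0, 0.16],
    [0.01, 0, 0.15],
    [0, 0, 0.16],
    [0, 0, 0.15],
    [0, 0, 0],
    [0, 0, 0]
  ],
  "angular": [
    [0, 0.02, 0],
    [0, 0.02, 0],
    [0, 0.02, 0],
    [0, 0.02, 0],
    [0.001, 0.02, 0],
    [0, 0.02, 0.001],
    [0, 0.02, 0],
    [0, 0, 0],
    [0, 0, 0]
  ]
}}

```text
clock: 36.45
position: [0.6682, 0.1959, 0.125]
ee_rot: [-2.122, -2.151, -0.172]
force: [-0.8, 3.1, -1.5]
width: 0.647
gripper_force: 20.0
```

```bash
python3 - <<'E'
from ins import *
s=cur()
W=[(-1.6,3.0,8,4),(-1.4,2.1,4,4)]
plan([(*st(*w[:3]),w[3]) for w in W])
p=arm.get_image("wrist")
F=panelpts(.5605,PY,YAWB)
Q=R.from_rotvec(s["ee_rot"]);B=Q*lean(20,0).inv()*R.from_euler('z',90,degrees=True)*R.from_euler('ZY',[.2,1.2],degrees=True);o=s["position"]-Q.apply([0,0,.019])-B.apply(GBm)
f=cv2.resize(p["frame"][40:190,156:356],(800,600),interpolation=cv2.INTER_CUBIC)
def dr(X,c):
    for u in proj(p,X): cv2.circle(f,tuple(((u-[156,40])*4+1.5).astype(int)),4,c,1)
dr(o+B.apply(binpts()),(255,0,0));yy=np.linspace(-.18,-.02,7)
for z in(.185,.1515,.14): dr(F([[0,a,z] for a in yy]),(0,0,255))
cv2.imwrite("pics/w8.png",cv2.cvtColor(f,4))
E
```

```text
t 36.45 heel x 667.9  hx -1.16 hz 3.59 th 11.93 yaw 90.97 roll 0.03 F [-0.76  3.11 -1.55] T [ 0.33  0.14 -0.01] w 0.647 j [-0.8   0.74  0.93  1.56 -0.8   1.21  0.33]
8 max mm 1.5033296378372907 max rad 0.018 end [0.6682 0.1988 0.1144]
"delta_pos": [[0.0,0.0,0.13],[0.01,0.0,0.13],[-0.01,0.01,0.13],[0.0,-0.0,0.14],[0.02,-0.0,0.14],[0.01,-0.0,0.15],[0.01,-0.0,0.14],[0.01,-0.0,0.14]] "angular": [[-0.0,0.017,0.0],[-0.0,0.017,0.0],[-0.0,0.017,0.0],[-0.0,0.018,0.0],[-0.0,0.017,0.0],[-0.0,0.018,0.0],[-0.0,0.017,0.0],[-0.0,0.017,0.0]]
```

View pics/w8.png

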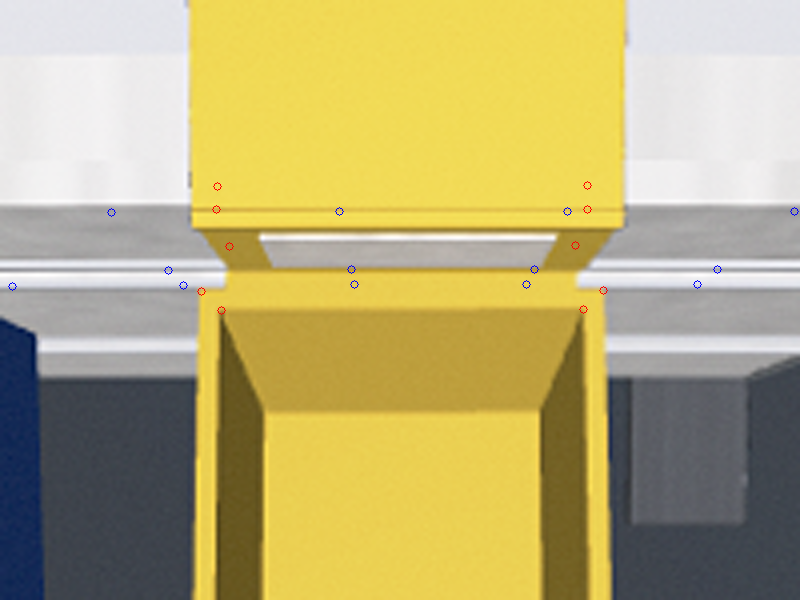

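The lip is hidden behind the upper slat, the tongue is in the mouth, and the bin is centred under the tag: rim 200–605, tag bottom 228–578. A +3 N force along y suggests the lip touches the back of the slat, so the bin is slightly too far out. I ease it 1.5 mm inward.

Request:
{"fn": "carry_out", "kwargs": {
  "claw": [4.5, 4.5, 4.5, 4.5],
  "delta_pos": [
    [0.08, 0, 0.01],
    [0.07, 0, 0.01],
    [0, 0, 0],
    [0, 0, 0]
  ],
  "angular": [
    [0, 0, 0],
    [0, 0, 0],
    [0, 0, 0],
    [0, 0, 0]
  ]
}}

```text
clock: 36.9
position: [0.6684, 0.1963, 0.1252]
ee_rot: [-2.124, -2.152, -0.171]
force: [-0.0, 0.9, -1.9]
width: 0.649
gripper_force: 20.0
```

```bash
python3 - <<'E'
from ins import *
s=cur()
W=[(0.3,2.9,8,4),(0.3,2.1,4,4)]
plan([(*st(*w[:3]),w[3]) for w in W])
E
```

```text
t 36.90 heel x 668.2  hx -0.67 hz 3.59 th 12.04 yaw 90.92 roll -0.00 F [-0.04  0.94 -1.93] T [-0.34  0.03 -0.03] w 0.649 j [-0.8   0.74  0.93  1.56 -0.79  1.21  0.33]
8 max mm 1.532970971675589 max rad 0.018 end [0.6681 0.2006 0.1144]
"delta_pos": [[0.04,-0.0,0.14],[0.03,-0.01,0.15],[0.04,-0.0,0.14],[0.03,-0.0,0.15],[0.01,-0.0,0.14],[0.01,-0.0,0.14],[0.01,-0.0,0.14],[0.01,-0.01,0.14]] "angular": [[0.0,0.018,-0.0],[0.0,0.017,-0.0],[0.0,0.018,-0.0],[0.0,0.018,-0.0],[0.0,0.017,-0.0],[0.0,0.018,-0.0],[0.0,0.017,-0.0],[0.001,0.017,-0.0]]
```

Request:
{"fn": "carry_out", "kwargs": {
  "claw": [4.5, 4.5, 4.5, 4.5, 4.5, 4.5],
  "delta_pos": [
    [0.04, 0, 0.14],
    [0.03, -0.01, 0.15],
    [0.04, 0, 0.14],
    [0.03, 0, 0.15],
    [0, 0, 0],
    [0, 0, 0]
  ],
  "angular": [
    [0, 0.018, 0],
    [0, 0.017, 0],
    [0, 0.018, 0],
    [0, 0.018, 0],
    [0, 0, 0],
    [0, 0, 0]
  ]
}}

```text
clock: 37.5
position: [0.6682, 0.1989, 0.1197]
ee_rot: [-2.085, -2.111, -0.243]
force: [0.0, -0.3, -1.4]
width: 0.65
gripper_force: 20.0
```

```bash
python3 - <<'E'
from ins import *
s=cur()
W=[(0.4,2.1,4,4)]
plan([(*st(*w[:3]),w[3]) for w in W])
E
```

```text
t 37.50 heel x 668.0  hx 0.46 hz 2.98 th 7.93 yaw 90.91 roll 0.00 F [ 0.   -0.28 -1.37] T [-0.47  0.03  0.01] w 0.650 j [-0.75  0.73  0.89  1.58 -0.85  1.21  0.39]
4 max mm 1.4035668847618201 max rad 0.018 end [0.6682 0.2007 0.1144]
"delta_pos": [[0.01,0.0,0.14],[0.01,0.0,0.14],[0.0,0.0,0.14],[0.01,0.0,0.14]] "angular": [[0.0,0.017,-0.0],[0.0,0.017,-0.0],[0.0,0.017,-0.0],[0.0,0.018,-0.001]]
```

Request:
{"fn": "carry_out", "kwargs": {
  "claw": [4.5, 4.5, 4.5, 4.5, 4.5, 4.5],
  "delta_pos": [
    [0.01, 0, 0.14],
    [0.01, 0, 0.14],
    [0, 0, 0.14],
    [0.01, 0, 0.14],
    [0, 0, 0],
    [0, 0, 0]
  ],
  "angular": [
    [0, 0.017, 0],
    [0, 0.017, 0],
    [0, 0.017, 0],
    [0, 0.018, 0],
    [0, 0, 0],
    [0, 0, 0]
  ]
}}

```text
clock: 38.1
position: [0.6682, 0.2006, 0.1143]
ee_rot: [-2.046, -2.072, -0.31]
force: [0.9, 0.4, -1.3]
width: 0.647
gripper_force: 20.0
```

```bash
python3 - <<'E'
from ins import *
s=cur()
W=[(0.6,1.2,0,4)]
plan([(*st(*w[:3]),w[3]) for w in W])
E
```

```text
t 38.10 heel x 668.0  hx 0.40 hz 2.02 th 3.99 yaw 90.92 roll -0.01 F [ 0.94  0.37 -1.3 ] T [-0.54  0.01 -0.03] w 0.647 j [-0.7   0.73  0.85  1.6  -0.9   1.2   0.45]
4 max mm 1.5033296378372907 max rad 0.018 end [0.6681 0.2029 0.1091]
"delta_pos": [[0.02,0.0,0.14],[0.01,0.0,0.14],[0.01,0.0,0.15],[0.01,0.0,0.14]] "angular": [[0.0,0.017,-0.0],[0.0,0.018,-0.0],[0.0,0.017,-0.0],[0.001,0.018,-0.0]]
```

Request:
{"fn": "carry_out", "kwargs": {
  "claw": [4.5, 4.5, 4.5, 4.5, 4.5, 4.5],
  "delta_pos": [
    [0.02, 0, 0.14],
    [0.01, 0, 0.14],
    [0.01, 0, 0.15],
    [0.01, 0, 0.14],
    [0, 0, 0],
    [0, 0, 0]
  ],
  "angular": [
    [0, 0.017, 0],
    [0, 0.018, 0],
    [0, 0.017, 0],
    [0.001, 0.018, 0],
    [0, 0, 0],
    [0, 0, 0]
  ]
}}

```text
clock: 38.7
position: [0.668, 0.2033, 0.109]
ee_rot: [-2.004, -2.031, -0.375]
force: [-0.3, 1.4, -2.1]
width: 0.65
gripper_force: 20.0
```

```bash
python3 - <<'E'
from ins import *
s=cur()
for w in[(0.6,0,0,3)]: plan([(*st(*w[:3]),w[3])])
E
```

```text
t 38.70 heel x 667.9  hx 0.98 hz 1.21 th -0.04 yaw 90.97 roll 0.04 F [-0.3   1.42 -2.06] T [-0.44  0.1   0.04] w 0.650 j [-0.64  0.73  0.81  1.61 -0.96  1.21  0.51]
3 max mm 0.42426406871192857 max rad 0.001 end [0.6681 0.2029 0.1079]
"delta_pos": [[-0.03,0.0,0.03],[-0.02,0.01,0.03],[-0.03,0.0,0.03]] "angular": [[-0.0,-0.0,0.0],[-0.001,-0.0,0.0],[0.0,-0.001,0.0]]
```

Request:
{"fn": "carry_out", "kwargs": {
  "claw": [4.5, 4.5, 4.5, 4.5],
  "delta_pos": [
    [0.05, 0, 0.02],
    [0.05, 0, 0.02],
    [0, 0, 0],
    [0, 0, 0]
  ],
  "angular": [
    [0, 0, 0],
    [0, 0, 0],
    [0, 0, 0],
    [0, 0, 0]
  ]
}}

```text
clock: 39.1
position: [0.6681, 0.2042, 0.1091]
ee_rot: [-2.005, -2.032, -0.375]
force: [-0.7, 0.6, -1.0]
width: 0.646
gripper_force: 20.0
```

```bash
python3 -c "
from ins import *
cur()"
```

```text
t 39.10 heel x 668.0  hx 1.92 hz 1.25 th -0.01 yaw 90.97 roll 0.01 F [-0.69  0.63 -1.02] T [-0.63 -0.01 -0.03] w 0.646 j [-0.65  0.73  0.81  1.61 -0.96  1.21  0.51]
```

Request:
{"fn": "carry_out", "kwargs": {
  "claw": [4.5, 4.5, 4.5, 4.5],
  "delta_pos": [
    [-0.02, 0, 0.06],
    [-0.02, 0, 0.06],
    [0, 0, 0],
    [0, 0, 0]
  ],
  "angular": [
    [0, 0, 0],
    [0, 0, 0],
    [0, 0, 0],
    [0, 0, 0]
  ]
}}

```text
clock: 39.5
position: [0.6681, 0.2044, 0.1078]
ee_rot: [-2.005, -2.031, -0.375]
force: [-0.2, -0.0, -1.7]
width: 0.65
gripper_force: 20.0
```

```bash
python3 -c "
from ins import *
cur()"
```

```text
t 39.50 heel x 667.9  hx 2.03 hz -0.06 th -0.02 yaw 90.96 roll 0.03 F [-0.16 -0.03 -1.66] T [-0.77  0.    0.  ] w 0.650 j [-0.65  0.73  0.81  1.62 -0.96  1.21  0.51]
```

Request:
{"fn": "carry_out", "kwargs": {
  "claw": [4.5, 4.5, 4.5, 4.5],
  "delta_pos": [
    [0.05, 0, 0.02],
    [0.05, 0, 0.02],
    [0, 0, 0],
    [0, 0, 0]
  ],
  "angular": [
    [0, 0, 0],
    [0, 0, 0],
    [0, 0, 0],
    [0, 0, 0]
  ]
}}

```text
clock: 39.9
position: [0.6682, 0.2049, 0.1079]
ee_rot: [-2.006, -2.031, -0.375]
force: [-0.9, -3.6, -0.5]
width: 0.652
gripper_force: 20.0
```

```bash
python3 - <<'E'
from ins import *
s=cur()
p=arm.get_image("wrist")
Q=R.from_rotvec(s["ee_rot"]);B=Q*lean(20,0).inv()*R.from_euler('z',90,degrees=True)*R.from_euler('ZY',[.2,1.2],degrees=True);o=s["position"]-Q.apply([0,0,.019])-B.apply(GBm)
m=yellow(p);print([(r,int(m[r].sum())) for r in range(60,200,4)])
f=cv2.resize(p["frame"][60:210,156:356],(800,600),interpolation=cv2.INTER_CUBIC)
def dr(X,c):
    for u in proj(p,X): cv2.circle(f,tuple(((u-[156,60])*4+1.5).astype(int)),4,c,1)
dr(o+B.apply(binpts()),(255,0,0));F=panelpts(.5605,PY,YAWB);yy=np.linspace(-.18,-.02,7)
for z in(.1515,.14): dr(F([[0,a,z] for a in yy]),(0,0,255))
cv2.imwrite("pics/w9.png",cv2.cvtColor(f,4))
E
```

```text
t 39.90 heel x 668.1  hx 2.54 hz 0.00 th 0.01 yaw 90.93 roll 0.01 F [-0.93 -3.55 -0.54] T [-1.38  0.2  -0.03] w 0.652 j [-0.65  0.73  0.81  1.62 -0.96  1.21  0.51]
[(60, 109), (64, 109), (68, 109), (72, 109), (76, 109), (80, 111), (84, 107), (88, 25), (92, 25), (96, 24), (100, 23), (104, 91), (108, 0), (112, 86), (116, 100), (120, 99), (124, 101), (128, 100), (132, 98), (136, 98), (140, 99), (144, 100), (148, 99), (152, 100), (156, 101), (160, 100), (164, 99), (168, 101), (172, 102), (176, 102), (180, 100), (184, 102), (188, 100), (192, 103), (196, 103)]
```

Request:
{"fn": "carry_out", "kwargs": {
  "claw": [4.5, 4.5, 4.5, 4.5],
  "delta_pos": [
    [-0.02, 0, 0.05],
    [-0.02, 0, 0.05],
    [0, 0, 0],
    [0, 0, 0]
  ],
  "angular": [
    [0, 0, 0],
    [0, 0, 0],
    [0, 0, 0],
    [0, 0, 0]
  ]
}}

```text
clock: 40.35
position: [0.6682, 0.2043, 0.107]
ee_rot: [-2.006, -2.031, -0.375]
force: [-1.2, -6.0, 1.7]
width: 0.649
gripper_force: 20.0
```

```bash
python3 -c "
from ins import *
cur()"
```

```text
t 40.35 heel x 668.1  hx 2.03 hz -0.88 th 0.03 yaw 90.91 roll 0.00 F [-1.22 -5.97  1.75] T [-1.61  0.44  0.14] w 0.649 j [-0.65  0.73  0.81  1.62 -0.96  1.21  0.51]
```

Request:
{"fn": "carry_out", "kwargs": {
  "claw": [4.5, 4.5, 4.5, 4.5],
  "delta_pos": [
    [0.01, 0, -0.04],
    [0.01, 0, -0.03],
    [0, 0, 0],
    [0, 0, 0]
  ],
  "angular": [
    [0, 0, 0],
    [0, 0, 0],
    [0, 0, 0],
    [0, 0, 0]
  ]
}}

```text
clock: 40.75
position: [0.6682, 0.2047, 0.1076]
ee_rot: [-2.006, -2.031, -0.375]
force: [-0.8, -5.4, 1.4]
width: 0.65
gripper_force: 20.0
```

```bash
python3 - <<'E'
from ins import *
s=cur();p=arm.get_image("wrist")
r=proj(p,[[.668,.2665,.1435],[.638,.2665,.1435],[.698,.2665,.1435]]);print(r.round(1))
g=cv2.cvtColor(p["frame"],cv2.COLOR_RGB2GRAY)
# rows of mouth ledge either side vs bin rim line
for c in(180,190,200,258,316,326): print(c,[(int(x)) for x in g[84:128,c]])
E
```

```text
t 40.75 heel x 668.1  hx 2.42 hz -0.34 th 0.01 yaw 90.93 roll 0.01 F [-0.76 -5.36  1.44] T [-1.57  0.23  0.04] w 0.650 j [-0.65  0.73  0.81  1.62 -0.96  1.21  0.51]
[[256.2 112.8]
 [205.9 112.2]
 [306.5 113.6]]
180 [176, 173, 172, 168, 166, 164, 167, 168, 173, 174, 178, 177, 178, 176, 174, 173, 173, 175, 177, 175, 194, 232, 193, 160, 194, 243, 238, 237, 238, 238, 234, 227, 188, 161, 173, 174, 175, 175, 172, 170, 173, 175, 175, 174]
190 [170, 171, 170, 170, 167, 169, 167, 170, 167, 167, 167, 168, 169, 172, 170, 172, 172, 178, 175, 174, 198, 231, 190, 161, 194, 238, 235, 234, 235, 234, 232, 226, 187, 158, 171, 178, 174, 178, 177, 175, 170, 167, 167, 174]
200 [171, 171, 173, 174, 175, 175, 176, 179, 177, 174, 172, 173, 173, 176, 179, 176, 175, 176, 178, 178, 202, 230, 190, 160, 194, 235, 232, 231, 232, 230, 231, 224, 188, 158, 164, 164, 166, 169, 169, 171, 174, 177, 176, 177]
258 [144, 149, 209, 232, 172, 183, 189, 187, 186, 184, 186, 184, 181, 181, 179, 178, 183, 177, 150, 142, 144, 147, 157, 167, 188, 212, 211, 209, 210, 210, 209, 210, 212, 192, 141, 144, 144, 144, 141, 145, 145, 146, 147, 146]
316 [165, 165, 172, 173, 175, 176, 176, 175, 175, 174, 172, 170, 172, 171, 171, 172, 170, 174, 176, 174, 201, 234, 195, 167, 221, 240, 240, 237, 238, 238, 237, 227, 176, 161, 169, 173, 173, 173, 172, 174, 174, 169, 171, 174]
326 [167, 171, 174, 180, 181, 178, 178, 172, 171, 171, 170, 168, 170, 171, 168, 168, 165, 164, 168, 170, 197, 236, 196, 165, 216, 239, 236, 236, 237, 236, 237, 228, 177, 162, 165, 167, 167, 165, 163, 159, 163, 166, 171, 175]
```

Request:
{"fn": "carry_out", "kwargs": {
  "claw": [4.5, 4.5, 4.5, 4.5, 4.5],
  "delta_pos": [
    [0.01, 0, -0.03],
    [-0.02, 0, -0.01],
    [0, 0, 0],
    [0, 0, 0],
    [0, 0, 0]
  ],
  "angular": [
    [0, 0, 0],
    [0, 0, 0],
    [0, 0, 0],
    [0, 0, 0],
    [0, 0, 0]
  ],
  "force": 8
}}

```text
clock: 41.3
position: [0.6681, 0.205, 0.1079]
ee_rot: [-2.005, -2.031, -0.375]
force: [-0.2, -5.4, 2.7]
width: 0.654
gripper_force: 8.0
```

```bash
cat > fs.py <<'E'
from ins import *
def run(tag):
    s=cur();p=arm.get_image("wrist")
    # seated fit: yellow mask below tag region; fit y,z,pitch of bin
    m=yellow(p).astype(float);w=np.zeros_like(m);w[111:213,170:345]=1
    def pose(v):
        B=R.from_euler('z',90+v[3],degrees=True)*R.from_euler('y',v[2],degrees=True)
        return B,np.array([.668+v[4]/1e3,PY+v[0]/1e3,.14+v[1]/1e3])-B.apply(HEEL)
    def cost(v):
        B,o=pose(v);return (np.abs(render(p,o,B)-m)*w).sum()
    best=None
    for a in([2,0,0,.9,0],[2,0,2,.9,0],[2,-.5,-2,.9,0]):
        a=np.array(a,float)
        for j in range(2):
            r=minimize(cost,a,method="Nelder-Mead",options=dict(initial_simplex=np.vstack([a]+[a+d for d in np.diag([1,1,1.5,.7,1])]),maxiter=300));a=r.x
        if best is None or r.fun<best.fun:best=r
    print(tag,"hx,hz,th,yaw,dx",best.x.round(2),round(best.fun,1))
if __name__=="__main__":run("fit")
E
python3 fs.py
```

```text
t 41.30 heel x 668.0  hx 2.70 hz 0.01 th -0.02 yaw 90.96 roll 0.01 F [-0.23 -5.38  2.67] T [-1.49  0.09  0.02] w 0.654 j [-0.65  0.73  0.81  1.62 -0.96  1.21  0.51]
fit hx,hz,th,yaw,dx [ 2.23 -0.95  0.2   1.08 -0.26] 210.7
```

Request:
{"fn": "carry_out", "kwargs": {
  "claw": [4.5, 4.5, 4.5, 4.5, 6.1, 6.3, 6.6, 7.0, 7.5, 8.0, 8.0, 8.0],
  "delta_pos": [
    [-0.02, 0, -0.02],
    [-0.01, 0, -0.02],
    [0, 0, 0],
    [0, 0, 0],
    [0, 0, 0],
    [0, 0, 0],
    [0, 0, 0],
    [0, 0, 0],
    [0, 0, 0],
    [0, 0, 0],
    [0, 0, 0],
    [0, 0, 0]
  ],
  "angular": [
    [0, 0, 0],
    [0, 0, 0],
    [0, 0, 0],
    [0, 0, 0],
    [0, 0, 0],
    [0, 0, 0],
    [0, 0, 0],
    [0, 0, 0],
    [0, 0, 0],
    [0, 0, 0],
    [0, 0, 0],
    [0, 0, 0]
  ],
  "force": 6
}}

```text
clock: 42.55
position: [0.668, 0.2048, 0.1081]
ee_rot: [-2.004, -2.031, -0.375]
force: [0.5, -0.3, 0.1]
width: 0.873
gripper_force: 0.0
```

```bash
python3 fs.py
```

```text
t 42.55 heel x 667.9  hx 2.42 hz 0.20 th -0.03 yaw 90.97 roll 0.03 F [ 0.49 -0.29  0.11] T [-0.47  0.02 -0.04] w 0.873 j [-0.65  0.73  0.81  1.62 -0.96  1.21  0.51]
fit hx,hz,th,yaw,dx [ 0.8  -0.69 -1.6   0.88 -0.27] 122.5
```

Request:
{"fn": "carry_out", "kwargs": {
  "claw": [8, 8, 8, 8, 8, 8, 8, 8, 8, 8, 8, 8],
  "delta_pos": [
    [0, 0, -0.3],
    [0, 0, -0.6],
    [0, 0, -1],
    [0, 0, -1.4],
    [0, 0, -1.6],
    [0, 0, -1.6],
    [0, 0, -1.6],
    [0, 0, -1.4],
    [0, 0, -1],
    [0, 0, -0.5],
    [0, 0, 0],
    [0, 0, 0]
  ],
  "angular": [
    [0, 0, 0],
    [0, 0, 0],
    [0, 0, 0],
    [0, 0, 0],
    [0, 0, 0],
    [0, 0, 0],
    [0, 0, 0],
    [0, 0, 0],
    [0, 0, 0],
    [0, 0, 0],
    [0, 0, 0],
    [0, 0, 0]
  ]
}}

```text
clock: 43.8
position: [0.6683, 0.1653, 0.2101]
ee_rot: [-2.004, -2.031, -0.374]
force: [-0.5, 0.2, 0.5]
width: 0.872
gripper_force: 0.0
```

```bash
python3 - <<'E'
from ins import *
s=cur();p=arm.get_image("wrist")
m=yellow(p).astype(float);print([(r,int(m[r].sum())) for r in range(40,215,10)])
for l in("bin","bin_heel","bin_lip","tag"):
    for d in arm.place_of(l,p)[:1]:print(l,round(d["conf"],2),px(p,d["centre"]).round(1))
r0=int(np.ceil(proj(p,[.668,.2625,.1435])[0,1]))+1;print(r0)
w=np.zeros_like(m);w[r0:213,170:345]=1
def pose(v):
    B=R.from_euler('z',90+v[3],degrees=True)*R.from_euler('y',v[2],degrees=True)
    return B,np.array([.668+v[4]/1e3,PY+v[0]/1e3,.14+v[1]/1e3])-B.apply(HEEL)
def cost(v):
    B,o=pose(v);return (np.abs(render(p,o,B)-m)*w).sum()
best=None
for a in([.8,0,-1.6,.9,0],[2,0,0,.9,0]):
    a=np.array(a,float)
    for j in range(2):
        r=minimize(cost,a,method="Nelder-Mead",options=dict(initial_simplex=np.vstack([a]+[a+d for d in np.diag([1,1,1.5,.7,1])]),maxiter=300));a=r.x
    if best is None or r.fun<best.fun:best=r
print("hx,hz,th,yaw,dx",best.x.round(2),round(best.fun,1),(m*w).sum())
T={n:arm.get_image(n) for n in("side","top")}
for l in "jar scoop cap sieve wash_bottle tub_stack".split():
    for n in T:
        for d in arm.place_of(l,T[n])[:1]:print(n,l,round(d["conf"],2),onz(T[n],px(T[n],d["centre"]),0).round(3)[:2])
E
```

```text
t 43.80 heel x 668.2  hx -36.99 hz 102.23 th -0.04 yaw 90.99 roll 0.07 F [-0.45  0.22  0.46] T [-0.46  0.05  0.02] w 0.872 j [-0.62  0.64  0.87  1.51 -0.86  1.37  0.43]
[(40, 0), (50, 0), (60, 0), (70, 59), (80, 60), (90, 61), (100, 16), (110, 53), (120, 62), (130, 59), (140, 62), (150, 60), (160, 63), (170, 64), (180, 63), (190, 63), (200, 64), (210, 63)]
bin 0.73 [255.2 181. ]
bin_heel 0.88 [258.4 116.1]
bin_lip 0.76 [257.  100.7]
121
hx,hz,th,yaw,dx [-0.13 -1.81 -1.13  1.27 -0.69] 128.3 5754.0
top jar 0.65 [ 0.712 -0.244]
side scoop 0.7 [ 0.491 -0.336]
top scoop 0.77 [ 0.493 -0.328]
side cap 0.76 [0.623 0.042]
top cap 0.55 [0.635 0.052]
side sieve 0.89 [ 0.647 -0.343]
top sieve 0.67 [ 0.654 -0.36 ]
side wash_bottle 0.87 [ 0.502 -0.465]
top wash_bottle 0.59 [ 0.494 -0.466]
side tub_stack 0.63 [ 0.754 -0.123]
top tub_stack 0.96 [ 0.755 -0.125]
```

```bash
python3 -c "
from cell import arm
print(arm.sign_off())"
```

```text
the job is handed in; nothing more can be done
None
```

The yellow bin hangs in the upper groove, within about 1 mm of centre under the tag; on release it settled about 1 to 1.5° front-down, held by its lip, so it is not perfectly flush. The arm is clear, the other bins were not touched, the loose items show no shift, and the job is handed in.

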